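# Tip the radiator fittings into the kit box

## Robot

A 6-joint arm with a two-finger parallel gripper is mounted at the origin on the work surface. World frame = base frame: x ahead of the robot, y to its left, z up, the work surface at z = 0. Lengths are in m, angles in rad, forces in N, time in s.
With the tool pointing down it reaches from about 0.375 to 0.9 m from the base axis. Payload 3.1 kg.
Tool frame: the origin (TCP) lies between the finger pads; the fingertips stand 11 mm ahead of it and the grasp point (between the pads) lies 8 mm behind it; z points along the fingers, y is the direction in which the jaws open and shut (so a half turn about z gives the same grasp; the last joint's range is limited). The gripper opens to 85 mm and grips with 20 to 120 N. Pads are 22 mm wide; open, the fingers measure 114 mm over their backs; the gripper's body (76 mm by 85 mm) begins 54 mm behind the grasp point. The pads swing forward as they close: fully open they stand 13 mm farther back than shut.
Start: joints at [-1.359, 0.527, 1.433, -0, 1.181, -0.178], TCP at [0.238, -0.578, 0.242] pointing down, gripper open.
Joint ranges: [-3.08, 3.08], [-0.75, 2.2], [0.22, 2.44], [-1.43, 4.57], [0, 2.65], [-2.85, 2.85]. Speed limits (rad/s): [2.79, 2.79, 3.14, 3.14, 3.14, 3.14].

## Interface

Orientations are given as a unit quaternion [x, y, z, w].
In Python, from station import manip gives the robot as it stands.
- The arm moves only by the tool move_arm, never from a script. Its argument "deltas" is a list of rows, each a list of 5 numbers: the shift along the tool's x, y, z in units of 40 cm (1.0 is 40 cm), then the turn about the tool's z in units of 0.5 rad (1.0 is 0.5 rad), then the opening in per cent of the stroke, from 0 (shut) to 100 (fully open). In form: [[x, y, z, twist, grip], ...]. A call has exactly 8 rows; each row is the pose to reach, as a shift and turn from the pose commanded when the call began, along the tool's axes at that moment; what a row does not reach only later rows make up. A row lasts 1/12 s, in which the tool goes at most 41.7 mm and 7.16 degrees, less where a joint would pass 70% of its speed; a pose out of reach is approached as far as the arm can. A call with a number of a shift or a turn outside -1 to 1 is refused whole. A call with a gripper value outside its range is refused whole. The fingers move at their own pace and stop on an object; "force" is the grip in N (left out, the last holds). Time passes only in rows, so rows that repeat a pose let the fingers close, or fill a call up. It gives the time, the measured TCP pose, the force and the opening at its end, in the units of the state.
- manip.sense(): the state, without advancing time (a new reading comes with each control period).
- manip.snapshot(name): name is "scene" or "top"; returns (picture, depth): 400x640x3 uint8, red, green, blue; 400x640 float32, m along the optical axis (not along the pixel's ray), 0 where there is no reading.
- manip.get_calibration(name): a dict with "vfov" (degrees; the focal length in pixels is half the picture's height over the tangent of half this angle, whatever the lens; pixels are square), "cx", "cy" (the principal point, pixels), "D" ([k1, k2, p1, p2, k3] as OpenCV has them; the pictures are not rectified), "pose" (4x4, takes a point from camera to world coordinates). Camera axes: x right, y down, z forward; pixel columns grow to the right and rows downward; lengths in m; the calibration is good to about 2 mm. A picture is of the moment at which its call begins. get_calibration takes no time and is no camera call.
- manip.sign_off(): hands the job in, once; it reports no verdict.
The state is a dict: "t": time; "q": joint angles; "qd": joint speeds; "tau": joint torques, N m; "tcp_pos": TCP position; "tool_rot": TCP orientation; "force": force on the tool from outside, world axes, zero at the start; "ft_torque": the same for the moment, N m; "finger_gap": opening from 0.0 (shut) to 1.0 (fully open).
Only numpy, scipy, OpenCV 4.12 (cv2) and the standard library are available. Lean on these libraries where they do the work, as an engineer would, in place of code of your own. Each camera call takes 0.05 s, during which the arm holds its last target.

## Task

Make up the radiator kit so that the grey kit box holds one brass plug, one white cap and one red wing handle: the box already holds one of them, so first take the part of that same kind off the tipping plate by hand and put it into the green stock bin, and set the kit box on the yellow mark under the spout with its lug facing away from the stand. Then lift the black handle so that the other two parts, untouched by the fingers, slide out through the corner spout into the box, and lower the plate gently back to level before letting go. Leave the thermostat heads and the brass manifold where they are.

Things in the scene. Friction and masses are not known exactly. Their poses are not given: they have to be found in the camera images.
- tipper: stand of the tipping plate, fixed to the bench. Origin on the bench under the hinge; x horizontal from the spout (-x side) to the handle corner (+x side), z up. Dark legs at x = 10 to 24 mm, y = +-44 to +-56 mm; dark base 8 mm thick over x = 10 to 225 mm, y within 65 mm; under the plate nothing stands at x below 10 mm.
- hinge (a point): middle of the plate's hinge axis, 85 mm above the stand's origin; the axis is horizontal, along the stand's y.
- plate_mid (a point): middle of the plate's floor (upper face), turning with it. Level: at x = +88 mm in the stand's frame, 89 mm above the bench. The plate is a polished, slippery steel square (friction about 0.2 to 0.3) of 220 mm sides, diagonal along x: far corner at x = +243, side corners at x = +88, y = +-156 mm; floor 4 mm thick, blue edge walls 4 mm thick and 22 mm high above the floor.
- spout (a point): middle of the spout lip: the near corner of the plate is cut off and open, leaving an edge along y without wall, 96 mm wide. Level: at x = -20 mm in the stand's frame, floor 85 to 89 mm above the bench.
- plate (a joint): tilt of the plate about the hinge in rad: 0 = level (resting on its stop), grows as the handle corner is lifted and the spout dips, limit 0.95. It turns freely (plate 0.5 kg, no spring) and falls back if let go. Parts in the middle begin to slide to the spout at 0.15 to 0.3 rad; those that rub along the walls can hang until 0.65, so tip to 0.7 or more.
- plate_handle (a point): middle of the black handle bar of the tipping plate: a round bar of 12 mm diameter, 72 mm long between its two blue posts' centres, parallel to the hinge axis, held above the handle corner. It turns with the plate; level, it lies in the stand's frame at x = +205 mm, y = 0 and 151 mm above the bench (66 mm above the hinge axis, 40 mm above the wall tops).
- drop_mark (a point): point on the bench below the spout where the centre of the kit box belongs: at x = -75 mm, y = 0 in the stand's frame, in the middle of a thin painted yellow frame (flat, open towards the stand). The lip overhangs a box standing there by 10 mm, so the box comes in level from the -x side.
- kit_box: loose grey open kit box, 130 x 130 mm outside, 50 mm high, walls and floor 4 mm, about 0.35 kg, already holding one part. Origin: centre of the underside, z up; the yellow grip lug is on its -x side. With the lug turned away from the stand (the box's x along the stand's x) it goes under the spout; the lug is too tall to go under the plate.
- kit_lug (a point): centre of the top face of the yellow grip lug of the kit box: an upright tab 12 mm thick (along the box's x), 44 mm wide (along its y), standing outside the -x wall, from the bench up to 85 mm, so 35 mm above the rim.
- stock_bin: green open stock bin, fixed to the bench, 120 (its x) x 100 (its y) mm outside, 40 mm high, walls and floor 4 mm, holding two parts 32 mm either side of its middle along x at about y = 20 mm. Origin: centre of the underside.
- plug_a: brass hexagon plug, solid: hexagon 30 mm across flats (34.6 mm across corners), 20 mm high, with a round stub of 20 mm diameter on top up to 26 mm. The flats face the part's own x axis and every 60 degrees from it. About 70 g. (this one starts on the tipping plate) Origin: centre of the underside, z up through the stub.
- plug_b: brass hexagon plug, solid: hexagon 30 mm across flats (34.6 mm across corners), 20 mm high, with a round stub of 20 mm diameter on top up to 26 mm. The flats face the part's own x axis and every 60 degrees from it. About 70 g. (this one starts in the kit box or in the stock bin) Origin: centre of the underside, z up through the stub.
- cap_a: white ribbed plastic cap, solid, round: 40 mm diameter at the foot tapering to 36 mm at the top, 26 mm high, about 30 g. (this one starts on the tipping plate) Origin: centre of the underside, z towards the narrow top.
- cap_b: white ribbed plastic cap, solid, round: 40 mm diameter at the foot tapering to 36 mm at the top, 26 mm high, about 30 g. (this one starts in the kit box or in the stock bin) Origin: centre of the underside, z towards the narrow top.
- wing_a: red plastic wing handle, solid: a bar 44 mm long along its own x, 12 mm wide, 15 mm high, with an upright round boss of 20 mm diameter, 24 mm high, in its middle; grip the boss across the bar (along its own y). About 30 g. (this one starts on the tipping plate) Origin: centre of the underside, z up through the boss.
- wing_b: red plastic wing handle, solid: a bar 44 mm long along its own x, 12 mm wide, 15 mm high, with an upright round boss of 20 mm diameter, 24 mm high, in its middle; grip the boss across the bar (along its own y). About 30 g. (this one starts in the kit box or in the stock bin) Origin: centre of the underside, z up through the boss.
- head_1: white thermostat head standing upright, 46 mm at its widest, 72 mm high, a bystander to leave alone. Origin: centre of the underside.
- head_2: white thermostat head standing upright, 46 mm at its widest, 72 mm high, a bystander to leave alone. Origin: centre of the underside.
- head_3: white thermostat head standing upright, 46 mm at its widest, 72 mm high, a bystander to leave alone. Origin: centre of the underside.
- manifold: square brass manifold bar lying on the bench, 34 x 240 (its y) x 34 mm with four round bosses up to 44 mm, 1.2 kg, a bystander to leave alone. Origin: centre of the underside.

How it is judged:
On the way, in this order (a step that is already met when the one before it is completed fails the run):
1. the duplicate is in the stock bin, the kit box stands under the spout with its first part in it, and the other two parts are still on the level plate ((((x of plug_a in the frame of stock_bin between -0.057 and 0.057 m and y of plug_a in the frame of stock_bin between -0.047 and 0.047 m and z of plug_a in the frame of stock_bin between -0.005 and 0.045 m) and (x of plug_b in the frame of kit_box between -0.062 and 0.062 m and y of plug_b in the frame of kit_box between -0.062 and 0.062 m and z of plug_b in the frame of kit_box between -0.005 and 0.055 m) and height (world z) of each of cap_a, wing_a above 0.08 m) or ((x of cap_a in the frame of stock_bin between -0.057 and 0.057 m and y of cap_a in the frame of stock_bin between -0.047 and 0.047 m and z of cap_a in the frame of stock_bin between -0.005 and 0.045 m) and (x of cap_b in the frame of kit_box between -0.062 and 0.062 m and y of cap_b in the frame of kit_box between -0.062 and 0.062 m and z of cap_b in the frame of kit_box between -0.005 and 0.055 m) and height (world z) of each of plug_a, wing_a above 0.08 m) or ((x of wing_a in the frame of stock_bin between -0.057 and 0.057 m and y of wing_a in the frame of stock_bin between -0.047 and 0.047 m and z of wing_a in the frame of stock_bin between -0.005 and 0.045 m) and (x of wing_b in the frame of kit_box between -0.062 and 0.062 m and y of wing_b in the frame of kit_box between -0.062 and 0.062 m and z of wing_b in the frame of kit_box between -0.005 and 0.055 m) and height (world z) of each of plug_a, cap_a above 0.08 m)) and horizontal distance between kit_box and drop_mark below 0.05 m and height (world z) of kit_box below 0.006 m and angle between kit_box's own z axis and vertical below 0.06 rad and value of joint plate below 0.06 rad), for 0.2 s.
2. with the plate tipped (over 0.12 rad) every kind is once in the kit box and once in the stock bin ((((x of plug_b in the frame of kit_box between -0.062 and 0.062 m and y of plug_b in the frame of kit_box between -0.062 and 0.062 m and z of plug_b in the frame of kit_box between -0.005 and 0.055 m) and (x of plug_a in the frame of stock_bin between -0.057 and 0.057 m and y of plug_a in the frame of stock_bin between -0.047 and 0.047 m and z of plug_a in the frame of stock_bin between -0.005 and 0.045 m)) or ((x of plug_a in the frame of kit_box between -0.062 and 0.062 m and y of plug_a in the frame of kit_box between -0.062 and 0.062 m and z of plug_a in the frame of kit_box between -0.005 and 0.055 m) and (x of plug_b in the frame of stock_bin between -0.057 and 0.057 m and y of plug_b in the frame of stock_bin between -0.047 and 0.047 m and z of plug_b in the frame of stock_bin between -0.005 and 0.045 m))) and (((x of cap_b in the frame of kit_box between -0.062 and 0.062 m and y of cap_b in the frame of kit_box between -0.062 and 0.062 m and z of cap_b in the frame of kit_box between -0.005 and 0.055 m) and (x of cap_a in the frame of stock_bin between -0.057 and 0.057 m and y of cap_a in the frame of stock_bin between -0.047 and 0.047 m and z of cap_a in the frame of stock_bin between -0.005 and 0.045 m)) or ((x of cap_a in the frame of kit_box between -0.062 and 0.062 m and y of cap_a in the frame of kit_box between -0.062 and 0.062 m and z of cap_a in the frame of kit_box between -0.005 and 0.055 m) and (x of cap_b in the frame of stock_bin between -0.057 and 0.057 m and y of cap_b in the frame of stock_bin between -0.047 and 0.047 m and z of cap_b in the frame of stock_bin between -0.005 and 0.045 m))) and (((x of wing_b in the frame of kit_box between -0.062 and 0.062 m and y of wing_b in the frame of kit_box between -0.062 and 0.062 m and z of wing_b in the frame of kit_box between -0.005 and 0.055 m) and (x of wing_a in the frame of stock_bin between -0.057 and 0.057 m and y of wing_a in the frame of stock_bin between -0.047 and 0.047 m and z of wing_a in the frame of stock_bin between -0.005 and 0.045 m)) or ((x of wing_a in the frame of kit_box between -0.062 and 0.062 m and y of wing_a in the frame of kit_box between -0.062 and 0.062 m and z of wing_a in the frame of kit_box between -0.005 and 0.055 m) and (x of wing_b in the frame of stock_bin between -0.057 and 0.057 m and y of wing_b in the frame of stock_bin between -0.047 and 0.047 m and z of wing_b in the frame of stock_bin between -0.005 and 0.045 m))) and value of joint plate above 0.12 rad), for 0.1 s.
At the end, for the whole second after the job is handed in: one part of each kind lies in the kit box and the other of each kind in the stock bin (centres inside the walls, none on top of the rim); the kit box stands flat on the bench with its centre within 50 mm of the drop mark; the plate is back within 0.05 rad of level; all is at rest ((((x of plug_b in the frame of kit_box between -0.062 and 0.062 m and y of plug_b in the frame of kit_box between -0.062 and 0.062 m and z of plug_b in the frame of kit_box between -0.005 and 0.055 m) and (x of plug_a in the frame of stock_bin between -0.057 and 0.057 m and y of plug_a in the frame of stock_bin between -0.047 and 0.047 m and z of plug_a in the frame of stock_bin between -0.005 and 0.045 m)) or ((x of plug_a in the frame of kit_box between -0.062 and 0.062 m and y of plug_a in the frame of kit_box between -0.062 and 0.062 m and z of plug_a in the frame of kit_box between -0.005 and 0.055 m) and (x of plug_b in the frame of stock_bin between -0.057 and 0.057 m and y of plug_b in the frame of stock_bin between -0.047 and 0.047 m and z of plug_b in the frame of stock_bin between -0.005 and 0.045 m))) and (((x of cap_b in the frame of kit_box between -0.062 and 0.062 m and y of cap_b in the frame of kit_box between -0.062 and 0.062 m and z of cap_b in the frame of kit_box between -0.005 and 0.055 m) and (x of cap_a in the frame of stock_bin between -0.057 and 0.057 m and y of cap_a in the frame of stock_bin between -0.047 and 0.047 m and z of cap_a in the frame of stock_bin between -0.005 and 0.045 m)) or ((x of cap_a in the frame of kit_box between -0.062 and 0.062 m and y of cap_a in the frame of kit_box between -0.062 and 0.062 m and z of cap_a in the frame of kit_box between -0.005 and 0.055 m) and (x of cap_b in the frame of stock_bin between -0.057 and 0.057 m and y of cap_b in the frame of stock_bin between -0.047 and 0.047 m and z of cap_b in the frame of stock_bin between -0.005 and 0.045 m))) and (((x of wing_b in the frame of kit_box between -0.062 and 0.062 m and y of wing_b in the frame of kit_box between -0.062 and 0.062 m and z of wing_b in the frame of kit_box between -0.005 and 0.055 m) and (x of wing_a in the frame of stock_bin between -0.057 and 0.057 m and y of wing_a in the frame of stock_bin between -0.047 and 0.047 m and z of wing_a in the frame of stock_bin between -0.005 and 0.045 m)) or ((x of wing_a in the frame of kit_box between -0.062 and 0.062 m and y of wing_a in the frame of kit_box between -0.062 and 0.062 m and z of wing_a in the frame of kit_box between -0.005 and 0.055 m) and (x of wing_b in the frame of stock_bin between -0.057 and 0.057 m and y of wing_b in the frame of stock_bin between -0.047 and 0.047 m and z of wing_b in the frame of stock_bin between -0.005 and 0.045 m))) and horizontal distance between kit_box and drop_mark below 0.05 m and height (world z) of kit_box below 0.006 m and angle between kit_box's own z axis and vertical below 0.06 rad and value of joint plate below 0.05 rad and linear speed of each of kit_box, plug_a, plug_b, cap_a, cap_b, wing_a, wing_b below 0.03 m/s); the robot touches nothing.
It fails at once if the fingers touch a part on the plate of a kind that the kit box does not hold yet (it must go by tipping) ((contact force between the fingers and plug_a above 0.5 N and not (x of plug_b in the frame of kit_box between -0.062 and 0.062 m and y of plug_b in the frame of kit_box between -0.062 and 0.062 m and z of plug_b in the frame of kit_box between -0.005 and 0.055 m)) or (contact force between the fingers and cap_a above 0.5 N and not (x of cap_b in the frame of kit_box between -0.062 and 0.062 m and y of cap_b in the frame of kit_box between -0.062 and 0.062 m and z of cap_b in the frame of kit_box between -0.005 and 0.055 m)) or (contact force between the fingers and wing_a above 0.5 N and not (x of wing_b in the frame of kit_box between -0.062 and 0.062 m and y of wing_b in the frame of kit_box between -0.062 and 0.062 m and z of wing_b in the frame of kit_box between -0.005 and 0.055 m))).
It fails at once if the plate is dropped (falls faster than 1.5 rad/s) (velocity of joint plate below -1.5 rad/s).
It fails at once if a thermostat head or the manifold is pushed more than 30 mm away or knocked over (distance of any of head_1, head_2, head_3, manifold from where it was at the start of the episode above 0.03 m or angle between any of head_1, head_2, head_3, manifold's own z axis and vertical above 0.5 rad).
It also fails if it takes over 72 s, if anything falls off the work surface, if the arm or the gripper's body presses on something with over 40 N, if the wrist force passes 120 N, or if a joint passes its speed limit or range.

## Working session

There is one attempt and no reset: what is moved stays moved. The work goes in short steps, Python scripts to look and compute and a tool call to move; the robot and the scene stay as the last step left them, time stands still between calls to the robot, and variables do not carry over. Pictures are saved under pics/ and viewed, and the job is handed in when it is done.

Besides the shell and the picture viewer there is one more tool, called after "Request:" by a JSON object that holds its "op" and its "data", one argument or row to a line. move_arm: Moves the arm, as the interface text tells. Its arguments: {"type":"object","properties":{"deltas":{"type":"array","items":{"type":"array","items":{"type":"number"}}},"force":{"type":"number"}},"required":["deltas"]}

```bash
mkdir -p pics; ls; cat > h.py <<'E'
import numpy as np, cv2, sys
from station import manip
def snap(n,f):
    p,d=manip.snapshot(n); cv2.imwrite(f'pics/{f}.png',p[:,:,::-1]); np.save(f'pics/{f}.npy',d); return p,d
def K(n):
    c=manip.get_calibration(n); f=200/np.tan(np.radians(c['vfov'])/2)
    return np.array([[f,0,c['cx']],[0,f,c['cy']],[0,0,1]]),np.array(c['D'],float),np.array(c['pose'])
def ray(n,u,v):
    k,D,T=K(n); x=cv2.undistortPoints(np.array([[[u,v]]],float),k,D)[0,0]
    return T[:3,3],T[:3,:3]@np.array([x[0],x[1],1])
def atz(n,u,v,z):
    o,r=ray(n,u,v); return o+r*(z-o[2])/r[2]
def dep(n,f,u,v):
    d=np.load(f'pics/{f}.npy')[int(v),int(u)]; o,r=ray(n,u,v); return o+r*d
def proj(n,P):
    k,D,T=K(n); Ti=np.linalg.inv(T); P=np.atleast_2d(P).astype(float)
    return cv2.projectPoints(P,cv2.Rodrigues(Ti[:3,:3])[0],Ti[:3,3],k,D)[0][:,0]
def crop(f,u0,v0,u1,v1,s,o):
    im=cv2.imread(f'pics/{f}.png')[v0:v1,u0:u1]; cv2.imwrite(f'pics/{o}.png',cv2.resize(im,None,fx=s,fy=s,interpolation=cv2.INTER_CUBIC))
E
python3 - <<'E'
from h import *
snap('scene','s0');snap('top','t0');print(manip.sense())
for n in('scene','top'):print(manip.get_calibration(n))
E
```

```text
pics
{'t': 0.1, 'q': array([-1.35849566e+00,  5.28390983e-01,  1.43379235e+00,  3.94049927e-05,
        1.18138408e+00, -1.78491508e-01]), 'qd': array([-4.24579635e-04, -1.76876059e-03, -2.73023567e-03, -1.80669166e-04,
        8.08217073e-04, -7.76784226e-05]), 'tau': array([-2.83438858e-04, -4.43303525e+01, -1.78587431e+01, -1.89236443e-04,
        3.93057213e-03,  1.15387448e-05]), 'tcp_pos': array([ 0.23798365, -0.57724127,  0.24141474]), 'tool_rot': array([ 9.80971822e-01,  1.94147650e-01,  1.52699764e-06, -9.87545345e-04]), 'force': array([-0.40923486,  0.41041482, -0.01145613]), 'ft_torque': array([ 0.01225182,  0.08247362, -0.01111059]), 'finger_gap': 0.9958553769122092}
{'vfov': 49.203594298717604, 'cx': 325.57095940126584, 'cy': 198.84876674486426, 'D': array([-0.05778567,  0.        ,  0.        ,  0.        ,  0.        ]), 'pose': array([[-0.06427606,  0.7912667 , -0.60808355,  1.11173452],
       [ 0.99791455,  0.05458352, -0.03445563, -0.0207456 ],
       [ 0.00592775, -0.60903009, -0.79312496,  0.84683926],
       [ 0.        ,  0.        ,  0.        ,  1.        ]])}
{'vfov': 46.92992768555463, 'cx': 328.43698819327255, 'cy': 196.8204678996935, 'D': array([-0.02994068,  0.        ,  0.        ,  0.        ,  0.        ]), 'pose': array([[ 0.02483422, -0.99307104,  0.11486157,  0.44000976],
       [-0.99951578, -0.02682012, -0.01577623, -0.03156315],
       [ 0.01874751, -0.11441416, -0.99325623,  1.30354964],
       [ 0.        ,  0.        ,  0.        ,  1.        ]])}
```

View pics/s0.png

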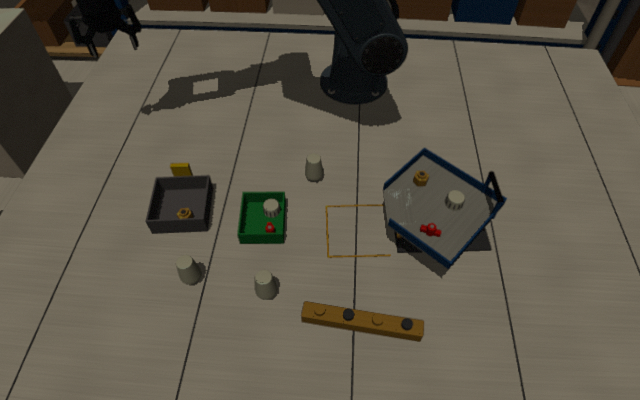

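View pics/t0.png

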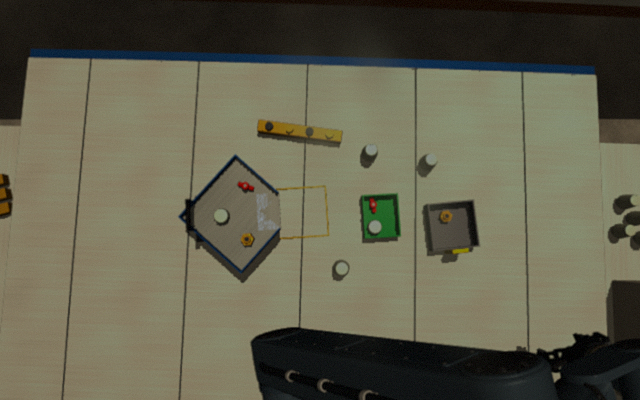

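The kit box (scene about 180,205) already holds a brass plug, so the plug on the plate at (421,178) goes into the stock bin. The bin at (263,218) holds a cap and a wing. I'll enlarge the crops.

```bash
python3 - <<'E'
from h import *
crop('t0',170,140,340,290,4.6,'t0a');crop('t0',320,130,490,290,4.6,'t0b');crop('s0',310,140,520,280,3.8,'s0a');crop('s0',140,140,330,310,3.5,'s0b')
E
```

```text
(no output)
```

View pics/t0a.png

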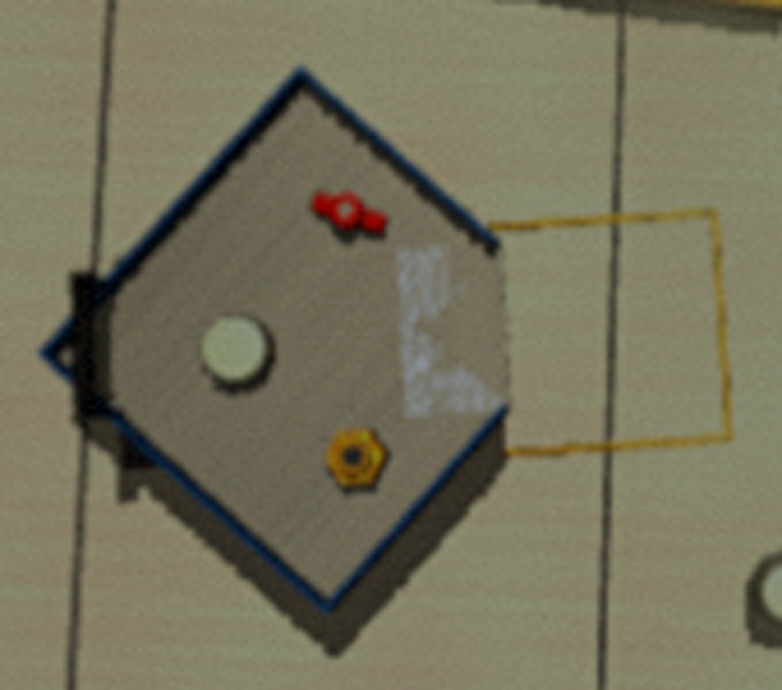

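View pics/t0b.png

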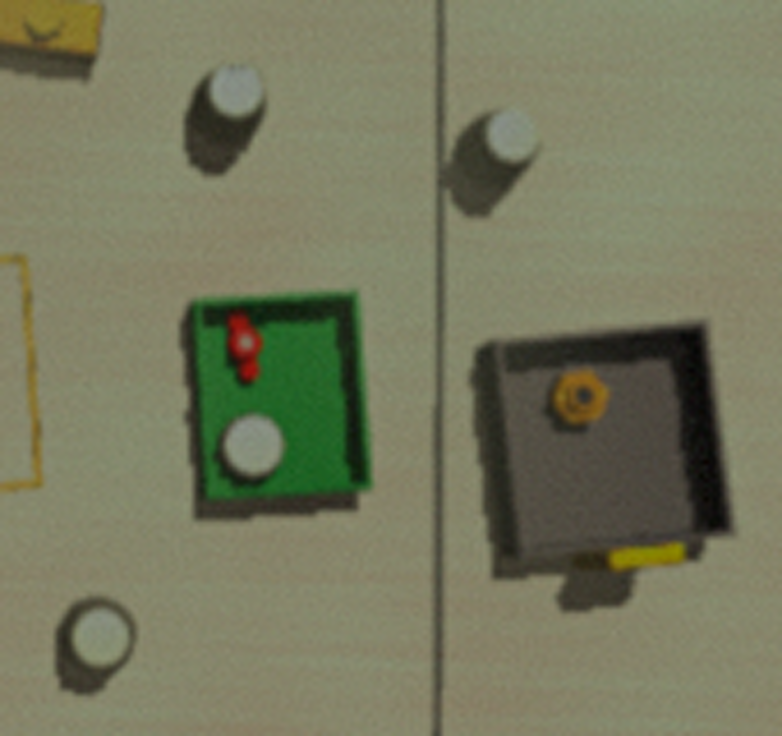

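View pics/s0a.png

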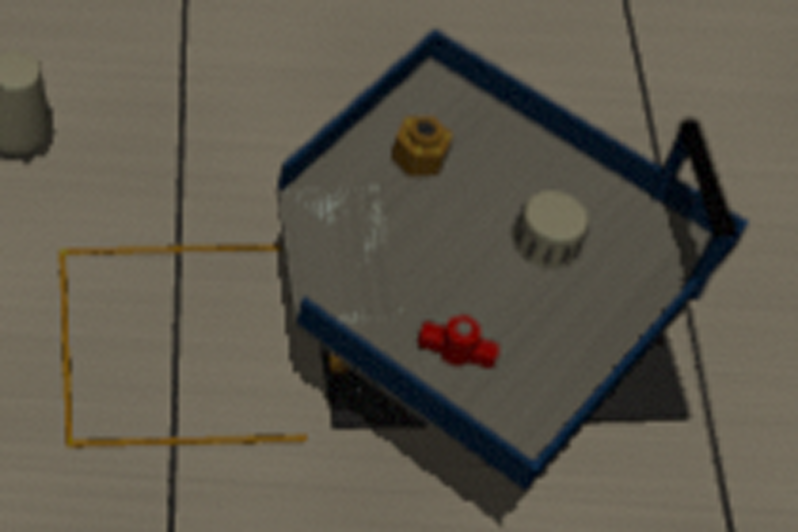

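View pics/s0b.png

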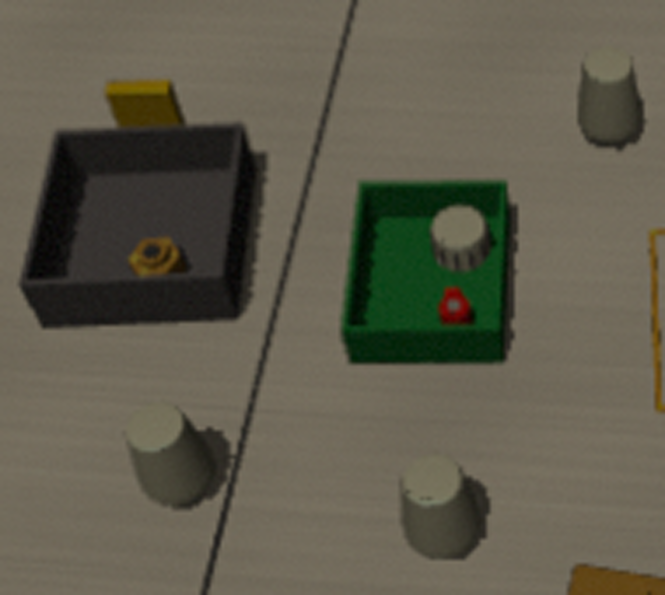

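```bash
python3 - <<'E'
from h import *
np.set_printoptions(precision=4,suppress=True)
def T(name,x,y,z,o=(170,140),s=4.6,n='top'):
    p=atz(n,o[0]+(x+.5)/s-.5,o[1]+(y+.5)/s-.5,z);print(name,p);return p
L=T('side+y',302,70,.111);R=T('side-y',330,607,.111);F=T('far',45,352,.111)
T('yl1',715,211,0);T('yl2',728,438,0)
T('yl0',490,226,0);T('yl3',507,452,0)
T('bar1',88,275,.157);T('bar2',92,412,.157)
T('plug_a',356,458,.115);T('plug_a hexface',356,458,.109);T('cap_a',238,345,.115);T('wing_a',345,210,.113)
T('wall end1',495,245,.111);T('wall end2',505,408,.111)
b=(320,130)
for nm,x,y in [('bin1',192,300),('bin2',355,293),('bin3',371,487),('bin4',203,498)]:T(nm,x,y,.04,b)
T('binwing',245,342,.028,b);T('bincap',252,445,.03,b)
for nm,x,y in [('box1',480,345),('box2',706,324),('box3',732,532),('box4',505,558)]:T(nm,x,y,.05,b)
T('lug',648,556,.085,b);T('lugl',611,560,.085,b);T('lugr',685,552,.085,b);T('plug_b',581,397,.03,b)
for nm,x,y in [('h1',238,92),('h2',512,135),('h3',102,636)]:T(nm,x,y,.072,b)
a=(310,140)
T('s side+y',530,478,.111,a,3.8,'scene');T('s side-y',434,40,.111,a,3.8,'scene');T('s far',743,223,.111,a,3.8,'scene')
T('s plug_a',427,128,.115,a,3.8,'scene');T('s cap',555,215,.115,a,3.8,'scene');T('s wing',463,328,.113,a,3.8,'scene')
T('s yl1',68,442,0,a,3.8,'scene');T('s yl2',64,252,0,a,3.8,'scene')
T('s bar',690,125,.157,a,3.8,'scene');T('s bar',722,232,.151,a,3.8,'scene')
b=(140,140);s=3.5
for nm,x,y in [('bx',58,130),('bx',243,127),('bx',238,280),('bx',26,285)]:T(nm,x,y,.05,b,s,'scene')
T('lug',138,84,.085,b,s,'scene')
for nm,x,y in [('bin',360,183),('bin',506,182),('bin',505,330),('bin',345,328)]:T(nm,x,y,.04,b,s,'scene')
E
```

```text
side+y [0.6823 0.197  0.111 ]
side-y [0.3798 0.1671 0.111 ]
far [0.5173 0.3336 0.111 ]
yl1 [ 0.6231 -0.0418  0.    ]
yl2 [ 0.4828 -0.0533  0.    ]
yl0 [0.6099 0.0973 0.    ]
yl3 [0.4708 0.0817 0.    ]
bar1 [0.5567 0.2987 0.157 ]
bar2 [0.4826 0.2922 0.157 ]
plug_a [0.4625 0.1557 0.115 ]
plug_a hexface [0.4626 0.1566 0.109 ]
cap_a [0.5238 0.2245 0.115 ]
wing_a [0.6021 0.1684 0.113 ]
wall end1 [0.5847 0.0831 0.111 ]
wall end2 [0.4927 0.0741 0.111 ]
bin1 [ 0.5941 -0.1425  0.04  ]
bin2 [ 0.6011 -0.2409  0.04  ]
bin3 [ 0.4847 -0.2514  0.04  ]
bin4 [ 0.4756 -0.1511  0.04  ]
binwing [ 0.5708 -0.1762  0.028 ]
bincap [ 0.5084 -0.1811  0.03  ]
box1 [ 0.5705 -0.3145  0.05  ]
box2 [ 0.5868 -0.4511  0.05  ]
box3 [ 0.4629 -0.4654  0.05  ]
box4 [ 0.4444 -0.3296  0.05  ]
lug [ 0.4473 -0.4042  0.085 ]
lugl [ 0.4445 -0.3827  0.085 ]
lugr [ 0.4501 -0.4258  0.085 ]
plug_b [ 0.5426 -0.3807  0.03  ]
h1 [ 0.7153 -0.165   0.072 ]
h2 [ 0.6941 -0.3286  0.072 ]
h3 [ 0.3941 -0.0912  0.072 ]
s side+y [0.6917 0.1937 0.111 ]
s side-y [0.3886 0.1671 0.111 ]
s far [0.5195 0.3331 0.111 ]
s plug_a [0.4645 0.1567 0.115 ]
s cap [0.5244 0.2246 0.115 ]
s wing [0.6036 0.1666 0.113 ]
s yl1 [ 0.6219 -0.0429  0.    ]
s yl2 [ 0.4839 -0.054  -0.    ]
s bar [0.4888 0.294  0.157 ]
s bar [0.5586 0.3013 0.151 ]
bx [ 0.462  -0.4666  0.05  ]
bx [ 0.4508 -0.3391  0.05  ]
bx [ 0.577  -0.3133  0.05  ]
bx [ 0.5905 -0.4482  0.05  ]
lug [ 0.4471 -0.4048  0.085 ]
bin [ 0.4861 -0.2526  0.04  ]
bin [ 0.4785 -0.1545  0.04  ]
bin [ 0.5963 -0.1407  0.04  ]
bin [ 0.6018 -0.2412  0.04  ]
```

```bash
python3 - <<'E'
from h import *
a=cv2.imread('pics/t0.png')[225:255,230:265];b=cv2.imread('pics/s0.png')[160:195,400:440]
a=cv2.resize(a,(400,343),interpolation=cv2.INTER_CUBIC);b=cv2.resize(b,(392,343),interpolation=cv2.INTER_CUBIC)
cv2.imwrite('pics/pl.png',cv2.convertScaleAbs(np.hstack([a,b]),alpha=1.5))
E
```

```text
(no output)
```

View pics/pl.png

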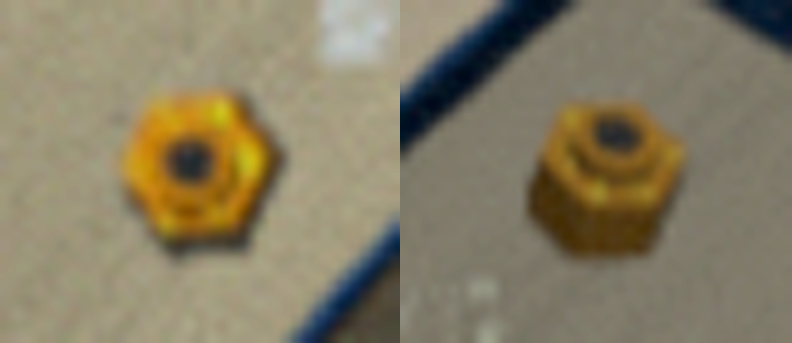

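```bash
cat >> h.py <<'E'
def go(x,y,z,psi=None):
    s=manip.sense(); q=s['tool_rot']; p=s['tcp_pos']
    from scipy.spatial.transform import Rotation as R
    M=R.from_quat(q).as_matrix(); c=np.degrees(np.arctan2(M[1,0],M[0,0]))
    d=M.T@(np.array([x,y,z])-p)/.4
    t=0 if psi is None else -np.radians((psi-c+180)%360-180)/.5
    print('t',round(s['t'],2),'pos',p.round(4),'psi',round(c,1),'gap',round(s['finger_gap'],3),'F',s['force'].round(1),'| delta',d.round(4),'twist',round(t,3))
E
python3 -c "
from h import *
go(.4635,.156,.22,33.3)"
```

```text
t 0.1 pos [ 0.238  -0.5772  0.2414] psi 22.4 gap 0.996 F [-0.4  0.4 -0. ] | delta [ 1.2195 -1.4801  0.0569] twist -0.381
```

Request:
{"op": "move_arm", "data": {
  "deltas": [
    [0.06, -0.07, 0, 0, 60],
    [0.13, -0.16, 0, 0, 60],
    [0.2, -0.24, 0, 0, 60],
    [0.27, -0.33, 0, 0, 60],
    [0.34, -0.41, 0, 0, 60],
    [0.41, -0.5, 0, 0, 60],
    [0.48, -0.58, 0, 0, 60],
    [0.55, -0.66, 0, 0, 60]
  ],
  "force": 40
}}

```text
t: 0.77
tcp_pos: [0.336, -0.2622, 0.2421]
tool_rot: [0.981, 0.194, -0.0, -0.0]
force: [1.1, 0.3, -0.2]
finger_gap: 0.599
```

Request:
{"op": "move_arm", "data": {
  "deltas": [
    [0.06, -0.07, 0, 0, 60],
    [0.13, -0.16, 0, 0, 60],
    [0.2, -0.24, 0, 0, 60],
    [0.27, -0.33, 0, 0, 60],
    [0.34, -0.41, 0, -0.1, 60],
    [0.41, -0.5, 0, -0.2, 60],
    [0.48, -0.58, 0, -0.3, 60],
    [0.55, -0.66, 0, -0.38, 60]
  ]
}}

```text
t: 1.43
tcp_pos: [0.4338, 0.0514, 0.2422]
tool_rot: [0.958, 0.288, -0.0, -0.0]
force: [0.2, -0.5, 0.1]
finger_gap: 0.596
```

```bash
python3 -c "
from h import *
go(.4635,.156,.15,33.3)"
```

```text
t 1.43 pos [0.4338 0.0514 0.2422] psi 33.4 gap 0.596 F [ 0.2 -0.5  0.1] | delta [ 0.206  -0.1774  0.2305] twist 0.004
```

Request:
{"op": "move_arm", "data": {
  "deltas": [
    [0.05, -0.04, 0.05, 0, 60],
    [0.1, -0.08, 0.1, 0, 60],
    [0.15, -0.13, 0.16, 0, 60],
    [0.2, -0.17, 0.22, 0, 60],
    [0.2, -0.17, 0.23, 0, 60],
    [0.2, -0.17, 0.23, 0, 60],
    [0.2, -0.17, 0.23, 0, 60],
    [0.2, -0.17, 0.23, 0, 60]
  ]
}}

```text
t: 2.1
tcp_pos: [0.4639, 0.1491, 0.151]
tool_rot: [0.958, 0.286, 0.0, 0.0]
force: [0.5, 0.4, 0.5]
finger_gap: 0.6
```

```bash
python3 -c "
from h import *
go(.4635,.156,.102,33.3)
snap('scene','s1');crop('s1',380,100,480,200,6,'s1a');snap('top','t1')"
```

```text
t 2.1 pos [0.4639 0.1491 0.151 ] psi 33.2 gap 0.6 F [0.5 0.4 0.5] | delta [ 0.0085 -0.015   0.1226] twist -0.003
```

View pics/s1a.png

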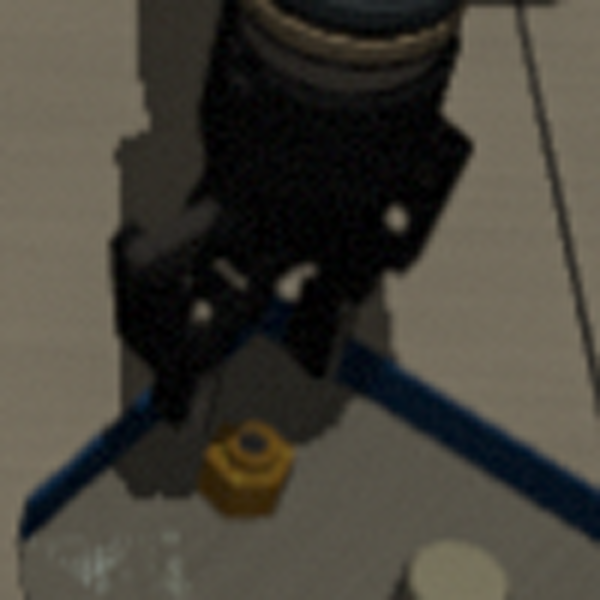

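The fingers are straddling the plug at crop (245,465) and stay clear of the cap. I'll go down on it now.

Request:
{"op": "move_arm", "data": {
  "deltas": [
    [0.01, -0.015, 0.02, 0, 60],
    [0.01, -0.015, 0.04, 0, 60],
    [0.01, -0.015, 0.06, 0, 60],
    [0.01, -0.015, 0.08, 0, 60],
    [0.01, -0.015, 0.1, 0, 60],
    [0.01, -0.015, 0.12, 0, 60],
    [0.01, -0.015, 0.12, 0, 60],
    [0.01, -0.015, 0.12, 0, 60]
  ]
}}

```text
t: 2.87
tcp_pos: [0.4633, 0.157, 0.1015]
tool_rot: [0.958, 0.286, -0.001, -0.0]
force: [-0.3, 0.3, 0.3]
finger_gap: 0.601
```

Request:
{"op": "move_arm", "data": {
  "deltas": [
    [0, 0, 0, 0, 40],
    [0, 0, 0, 0, 30],
    [0, 0, 0, 0, 20],
    [0, 0, 0, 0, 10],
    [0, 0, 0, 0, 10],
    [0, 0, 0, 0, 10],
    [0, 0, 0, 0, 10],
    [0, 0, 0, 0, 10]
  ],
  "force": 40
}}

```text
t: 3.53
tcp_pos: [0.464, 0.1572, 0.1027]
tool_rot: [0.958, 0.286, 0.0, 0.0]
force: [-0.5, -0.6, 5.1]
finger_gap: 0.342
```

Request:
{"op": "move_arm", "data": {
  "deltas": [
    [0, 0, -0.03, 0, 10],
    [0, 0, -0.08, 0, 10],
    [0, 0, -0.14, 0, 10],
    [0, 0, -0.2, 0, 10],
    [0, 0, -0.25, 0, 10],
    [0, 0, -0.25, 0, 10],
    [0, 0, -0.25, 0, 10],
    [0, 0, -0.25, 0, 10]
  ]
}}

```text
t: 4.2
tcp_pos: [0.4628, 0.157, 0.2015]
tool_rot: [0.958, 0.286, -0.001, -0.0]
force: [0.3, 0.9, -1.3]
finger_gap: 0.341
```

```bash
python3 -c "
from h import *
go(.538,-.219,.18,95)
snap('scene','s2');crop('s2',340,80,520,270,3.5,'s2a')"
```

```text
t 4.2 pos [0.4628 0.157  0.2015] psi 33.3 gap 0.341 F [ 0.3  0.9 -1.3] | delta [-0.3585  0.8891  0.0535] twist -2.155
```

View pics/s2a.png

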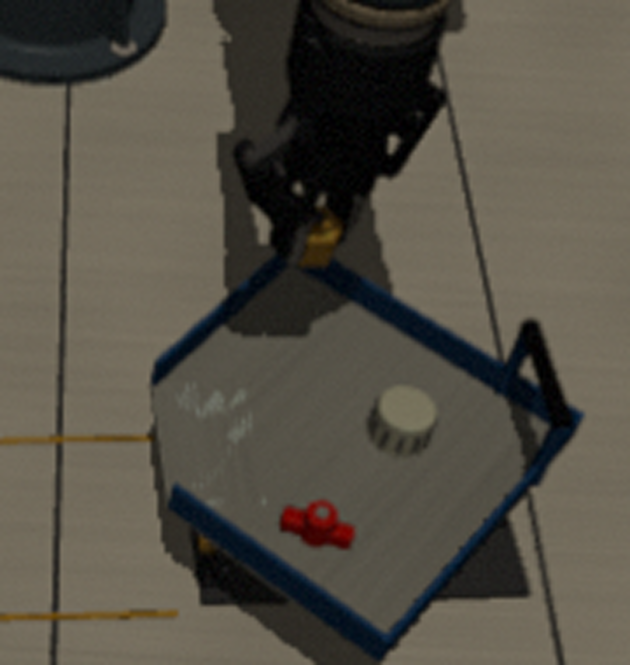

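The plug is held (crop 320,240), and the cap and wing haven't moved. Next is the bin.

Request:
{"op": "move_arm", "data": {
  "deltas": [
    [-0.02, 0.05, 0, -0.12, 10],
    [-0.05, 0.12, 0, -0.25, 10],
    [-0.08, 0.2, 0, -0.38, 10],
    [-0.11, 0.28, 0, -0.5, 10],
    [-0.14, 0.36, 0, -0.62, 10],
    [-0.17, 0.43, 0, -0.75, 10],
    [-0.2, 0.5, 0, -0.88, 10],
    [-0.22, 0.55, 0, -1, 10]
  ]
}}

```text
t: 4.92
tcp_pos: [0.5105, -0.0775, 0.2006]
tool_rot: [0.857, 0.515, -0.001, -0.001]
force: [-0.1, 0.6, -1.1]
finger_gap: 0.344
```

```bash
python3 -c "
from h import *
go(.538,-.219,.15,95)"
```

```text
t 4.92 pos [ 0.5105 -0.0775  0.2006] psi 62.0 gap 0.344 F [-0.1  0.6 -1.1] | delta [-0.2799  0.2271  0.1263] twist -1.152
```

Request:
{"op": "move_arm", "data": {
  "deltas": [
    [-0.06, 0.05, 0, -0.15, 10],
    [-0.12, 0.1, 0, -0.3, 10],
    [-0.18, 0.14, 0.03, -0.45, 10],
    [-0.23, 0.18, 0.06, -0.6, 10],
    [-0.26, 0.21, 0.1, -0.75, 10],
    [-0.27, 0.22, 0.12, -0.9, 10],
    [-0.27, 0.22, 0.12, -1, 10],
    [-0.27, 0.22, 0.12, -1, 10]
  ]
}}

```text
t: 5.58
tcp_pos: [0.5363, -0.2118, 0.1515]
tool_rot: [0.704, 0.71, -0.001, -0.003]
force: [0.3, -0.4, 0.4]
finger_gap: 0.342
```

```bash
python3 -c "
from h import *
go(.538,-.219,.019,95)
snap('scene','s3');crop('s3',200,120,330,260,4,'s3a')"
```

```text
t 5.58 pos [ 0.5363 -0.2118  0.1515] psi 90.5 gap 0.342 F [ 0.3 -0.4  0.4] | delta [-0.0191  0.0057  0.3311] twist -0.156
```

View pics/s3a.png

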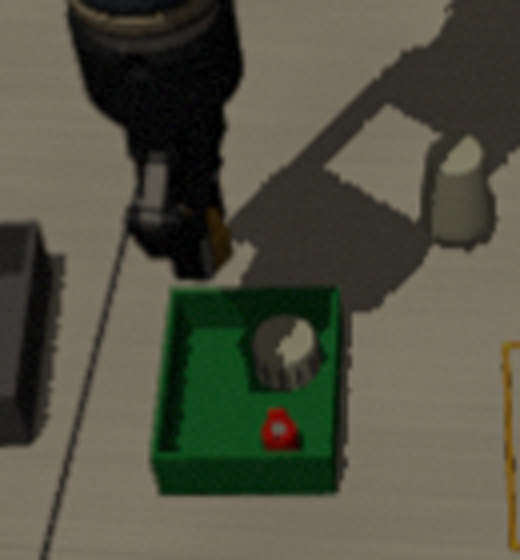

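Request:
{"op": "move_arm", "data": {
  "deltas": [
    [-0.01, 0, 0.06, -0.15, 10],
    [-0.02, 0.005, 0.12, -0.15, 10],
    [-0.02, 0.005, 0.18, -0.15, 10],
    [-0.02, 0.005, 0.24, -0.15, 10],
    [-0.02, 0.005, 0.28, -0.15, 10],
    [-0.02, 0.005, 0.31, -0.15, 10],
    [-0.02, 0.005, 0.33, -0.15, 10],
    [-0.02, 0.005, 0.33, -0.15, 10]
  ]
}}

```text
t: 6.3
tcp_pos: [0.539, -0.219, 0.0208]
tool_rot: [0.676, 0.736, -0.0, -0.001]
force: [-0.2, 1.1, -1.8]
finger_gap: 0.338
```

Request:
{"op": "move_arm", "data": {
  "deltas": [
    [0, 0, 0, 0, 10],
    [0, 0, 0, 0, 45],
    [0, 0, 0, 0, 50],
    [0, 0, 0, 0, 50],
    [0, 0, 0, 0, 50],
    [0, 0, -0.03, 0, 50],
    [0, 0, -0.1, 0, 50],
    [0, 0, -0.18, 0, 50]
  ]
}}

```text
t: 6.97
tcp_pos: [0.5385, -0.2191, 0.0943]
tool_rot: [0.676, 0.736, -0.0, -0.002]
force: [1.5, -1.0, 0.5]
finger_gap: 0.503
```

```bash
python3 -c "
from h import *
go(.447,-.4045,.15,97.5)"
```

```text
t 6.97 pos [ 0.5385 -0.2191  0.0943] psi 94.9 gap 0.503 F [ 1.5 -1.   0.5] | delta [-0.4422 -0.2677 -0.1394] twist -0.092
```

Request:
{"op": "move_arm", "data": {
  "deltas": [
    [0, 0, -0.08, 0, 50],
    [-0.05, -0.03, -0.13, -0.09, 50],
    [-0.12, -0.07, -0.14, -0.09, 50],
    [-0.2, -0.12, -0.14, -0.09, 50],
    [-0.28, -0.17, -0.14, -0.09, 50],
    [-0.36, -0.22, -0.14, -0.09, 50],
    [-0.42, -0.26, -0.14, -0.09, 50],
    [-0.44, -0.27, -0.14, -0.09, 50]
  ]
}}

```text
t: 7.63
tcp_pos: [0.4451, -0.4088, 0.1518]
tool_rot: [0.661, 0.75, -0.001, 0.002]
force: [-0.3, -0.2, 0.2]
finger_gap: 0.497
```

Request:
{"op": "move_arm", "data": {
  "deltas": [
    [0, 0, 0, 0, 50],
    [0, 0, 0, 0, 50],
    [0, 0, 0, 0, 50],
    [0, 0, 0, 0, 50],
    [0, 0, 0, 0, 50],
    [0, 0, 0, 0, 50],
    [0, 0, 0, 0, 50],
    [0, 0, 0, 0, 50]
  ]
}}

```text
t: 8.3
tcp_pos: [0.4474, -0.4038, 0.1503]
tool_rot: [0.659, 0.752, 0.0, -0.0]
force: [-0.6, 0.2, -0.1]
finger_gap: 0.5
```

```bash
python3 -c "
from h import *
go(.447,-.4045,.07,97.5)
snap('scene','s4');crop('s4',120,80,330,260,3.8,'s4a');snap('top','t4');crop('t4',320,130,490,290,4.6,'t4a')"
```

```text
t 8.3 pos [ 0.4474 -0.4038  0.1503] psi 97.5 gap 0.5 F [-0.6  0.2 -0.1] | delta [-0.0016 -0.0012  0.2007] twist -0.0
```

View pics/s4a.png

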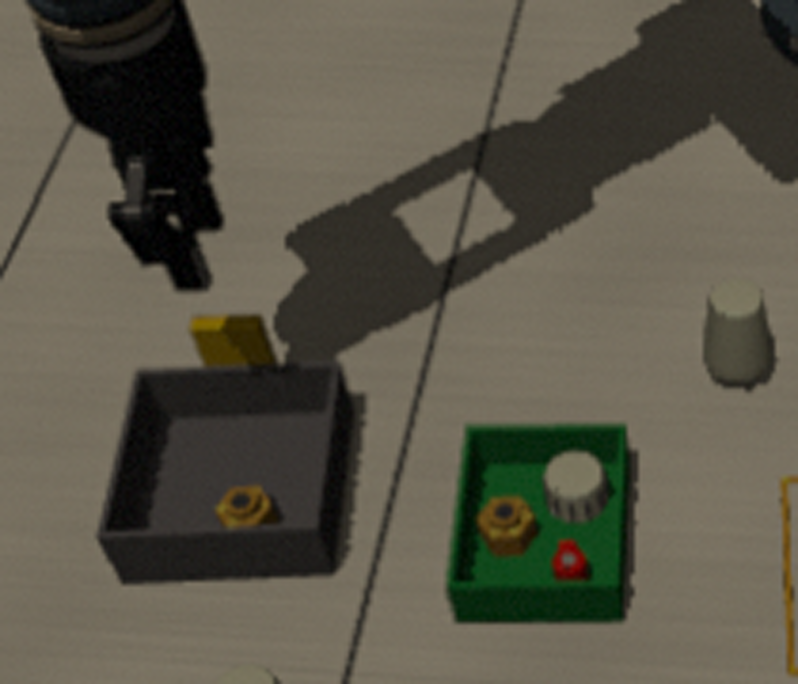

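View pics/t4a.png

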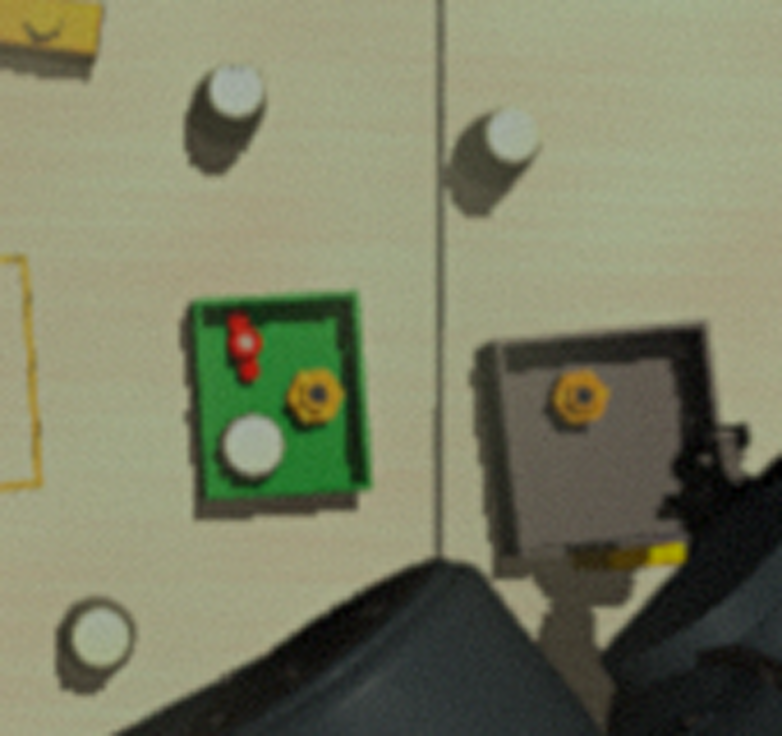

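The plug is in the bin at top crop (317,395), clear of the cap and wing. Now I'll grip the lug.

Request:
{"op": "move_arm", "data": {
  "deltas": [
    [0, 0, 0.04, 0, 50],
    [0, 0, 0.08, 0, 50],
    [0, 0, 0.12, 0, 50],
    [0, 0, 0.16, 0, 50],
    [0, 0, 0.19, 0, 50],
    [0, 0, 0.205, 0, 50],
    [0, 0, 0.205, 0, 50],
    [0, 0, 0.205, 0, 50]
  ]
}}

```text
t: 9.07
tcp_pos: [0.4472, -0.4045, 0.0683]
tool_rot: [0.66, 0.752, -0.0, -0.0]
force: [-0.5, -0.8, 0.0]
finger_gap: 0.498
```

Request:
{"op": "move_arm", "data": {
  "deltas": [
    [0, 0, 0, 0, 40],
    [0, 0, 0, 0, 30],
    [0, 0, 0, 0, 20],
    [0, 0, 0, 0, 10],
    [0, 0, 0, 0, 0],
    [0, 0, 0, 0, 0],
    [0, 0, 0, 0, 0],
    [0, 0, 0, 0, 0]
  ],
  "force": 90
}}

```text
t: 9.73
tcp_pos: [0.4474, -0.4049, 0.0693]
tool_rot: [0.66, 0.752, -0.0, 0.001]
force: [-1.1, -0.0, 5.6]
finger_gap: 0.121
```

Request:
{"op": "move_arm", "data": {
  "deltas": [
    [0, 0, -0.01, 0, 0],
    [0, 0, -0.03, 0, 0],
    [0, 0, -0.06, 0, 0],
    [0, 0, -0.1, 0, 0],
    [0, 0, -0.14, 0, 0],
    [0, 0, -0.18, 0, 0],
    [0, 0, -0.22, 0, 0],
    [0, 0, -0.22, 0, 0]
  ]
}}

```text
t: 10.4
tcp_pos: [0.4484, -0.4058, 0.16]
tool_rot: [0.66, 0.752, -0.001, 0.003]
force: [0.6, -1.3, -3.6]
finger_gap: 0.119
```

```bash
python3 -c "
from h import *
go(.559,-.097,.155,185)
snap('scene','s5');crop('s5',80,80,330,260,3.2,'s5a')"
```

```text
t 10.4 pos [ 0.4484 -0.4058  0.16  ] psi 97.5 gap 0.119 F [ 0.6 -1.3 -3.6] | delta [0.7295 0.3744 0.0096] twist -3.056
```

View pics/s5a.png

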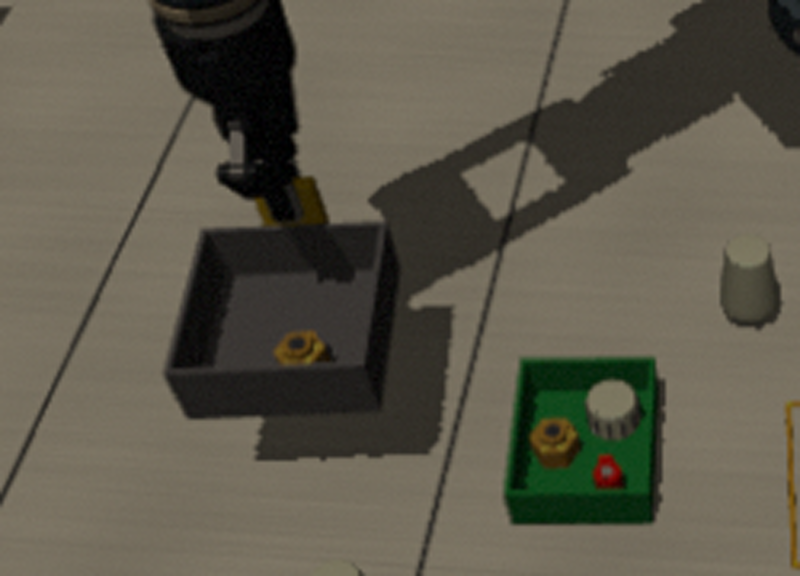

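Request:
{"op": "move_arm", "data": {
  "deltas": [
    [0.02, 0.01, -0.01, -0.08, 0],
    [0.05, 0.03, -0.02, -0.2, 0],
    [0.09, 0.05, -0.02, -0.33, 0],
    [0.13, 0.07, -0.02, -0.46, 0],
    [0.17, 0.09, -0.02, -0.6, 0],
    [0.21, 0.11, -0.02, -0.73, 0],
    [0.25, 0.13, -0.02, -0.86, 0],
    [0.29, 0.15, -0.02, -1, 0]
  ]
}}

```text
t: 11.12
tcp_pos: [0.491, -0.2801, 0.1631]
tool_rot: [0.452, 0.892, 0.0, -0.001]
force: [1.1, 0.2, -4.5]
finger_gap: 0.124
```

```bash
python3 -c "
from h import *
go(.559,-.097,.168,185)"
```

```text
t 11.12 pos [ 0.491  -0.2801  0.1631] psi 126.3 gap 0.124 F [ 1.1  0.2 -4.5] | delta [ 0.2683  0.408  -0.0119] twist -2.049
```

Request:
{"op": "move_arm", "data": {
  "deltas": [
    [0.02, 0.03, -0.01, -0.13, 0],
    [0.04, 0.06, -0.01, -0.26, 0],
    [0.06, 0.09, -0.01, -0.38, 0],
    [0.08, 0.12, -0.01, -0.5, 0],
    [0.1, 0.15, -0.01, -0.63, 0],
    [0.12, 0.18, -0.01, -0.76, 0],
    [0.14, 0.21, -0.01, -0.88, 0],
    [0.16, 0.24, -0.01, -1, 0]
  ]
}}

```text
t: 11.78
tcp_pos: [0.5308, -0.1722, 0.1672]
tool_rot: [0.217, 0.976, 0.0, -0.001]
force: [1.0, -0.2, -3.3]
finger_gap: 0.122
```

```bash
python3 -c "
from h import *
go(.559,-.097,.168,185)"
```

```text
t 11.78 pos [ 0.5308 -0.1722  0.1672] psi 154.9 gap 0.122 F [ 1.  -0.2 -3.3] | delta [ 0.0159  0.2002 -0.002 ] twist -1.05
```

Request:
{"op": "move_arm", "data": {
  "deltas": [
    [0, 0.03, 0, -0.13, 0],
    [0, 0.06, 0, -0.26, 0],
    [0.01, 0.09, 0, -0.38, 0],
    [0.01, 0.12, 0, -0.5, 0],
    [0.01, 0.15, 0, -0.63, 0],
    [0.015, 0.18, 0, -0.76, 0],
    [0.015, 0.2, 0, -0.88, 0],
    [0.015, 0.2, 0, -1, 0]
  ]
}}

```text
t: 12.45
tcp_pos: [0.5599, -0.0964, 0.1672]
tool_rot: [-0.032, 0.999, 0.001, -0.001]
force: [-0.6, 0.8, -3.8]
finger_gap: 0.125
```

Request:
{"op": "move_arm", "data": {
  "deltas": [
    [0, 0, 0, -0.04, 0],
    [0, 0, 0, -0.04, 0],
    [0, 0, 0, -0.04, 0],
    [0, 0, 0, -0.04, 0],
    [0, 0, 0, -0.04, 0],
    [0, 0, 0, -0.04, 0],
    [0, 0, 0, -0.04, 0],
    [0, 0, 0, -0.04, 0]
  ]
}}

```text
t: 13.12
tcp_pos: [0.5601, -0.0985, 0.1684]
tool_rot: [-0.039, 0.999, -0.0, 0.0]
force: [-0.6, 0.0, -3.7]
finger_gap: 0.124
```

```bash
python3 -c "
from h import *
go(.5585,-.097,.0695,185)
snap('scene','s6');crop('s6',200,110,480,290,2.8,'s6a');snap('top','t6');crop('t6',170,130,420,290,3.2,'t6a')"
```

```text
t 13.12 pos [ 0.5601 -0.0985  0.1684] psi -175.5 gap 0.124 F [-0.6  0.  -3.7] | delta [0.0038 0.004  0.2472] twist -0.017
```

View pics/s6a.png

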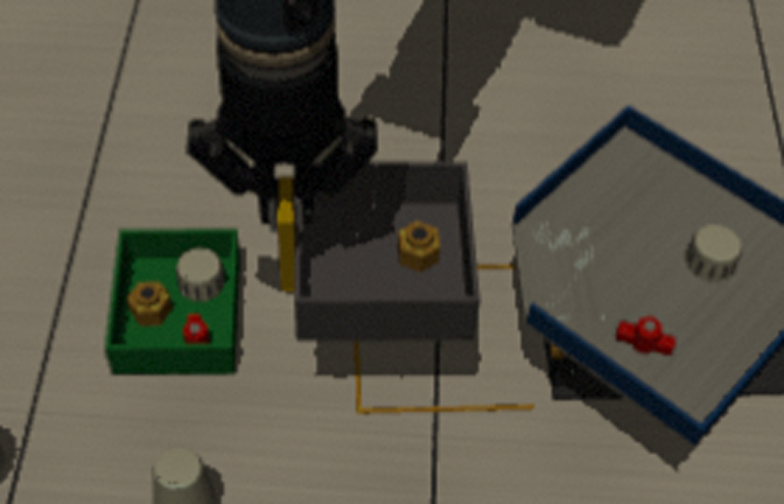

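View pics/t6a.png

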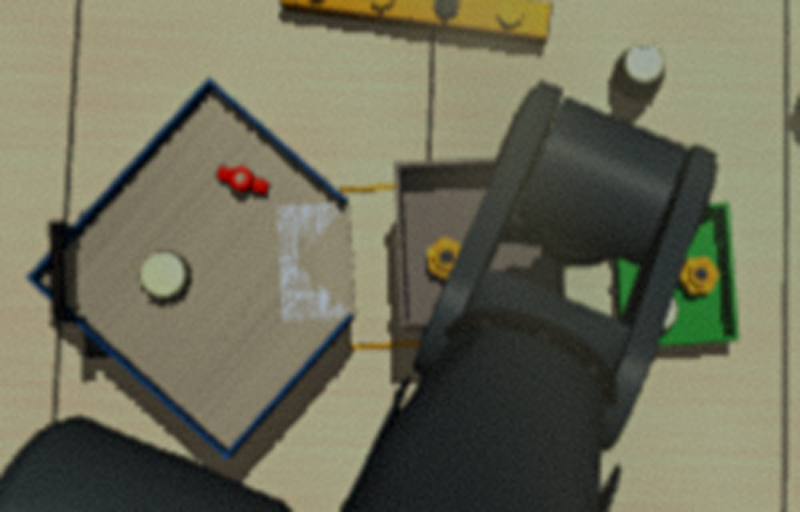

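Request:
{"op": "move_arm", "data": {
  "deltas": [
    [0.004, 0.004, 0.03, 0, 0],
    [0.004, 0.004, 0.07, 0, 0],
    [0.004, 0.004, 0.11, 0, 0],
    [0.004, 0.004, 0.15, 0, 0],
    [0.004, 0.004, 0.18, 0, 0],
    [0.004, 0.004, 0.21, 0, 0],
    [0.004, 0.004, 0.23, 0, 0],
    [0.004, 0.004, 0.24, 0, 0]
  ]
}}

```text
t: 13.88
tcp_pos: [0.558, -0.0967, 0.0712]
tool_rot: [-0.04, 0.999, 0.0, -0.001]
force: [0.2, -0.1, -4.8]
finger_gap: 0.119
```

```bash
python3 -c "
from h import *
go(.554,-.052,.0705,185)
snap('scene','s7');crop('s7',200,110,480,290,2.8,'s7a')"
```

```text
t 13.88 pos [ 0.558  -0.0967  0.0712] psi -175.5 gap 0.119 F [ 0.2 -0.1 -4.8] | delta [0.0012 0.1122 0.0019] twist -0.016
```

View pics/s7a.png

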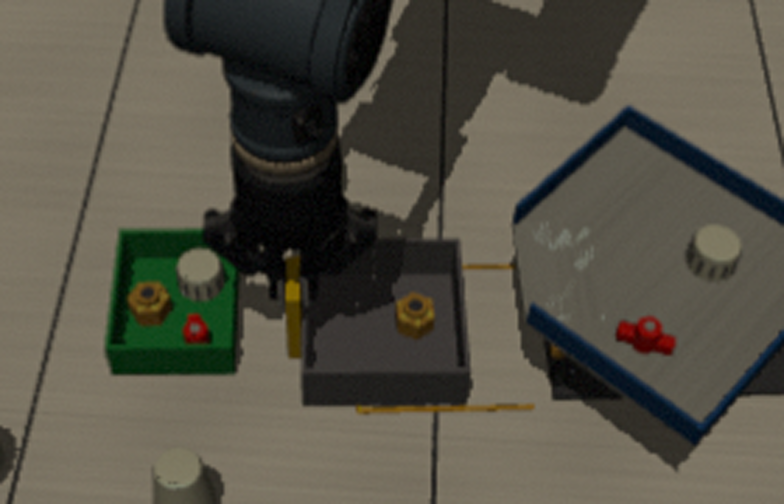

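The box is level just above the bench, lug facing away from the stand, with its plug inside at crop (413,315). I'll bring it in under the lip.

Request:
{"op": "move_arm", "data": {
  "deltas": [
    [0, 0.02, 0, -0.01, 0],
    [0, 0.04, 0, -0.02, 0],
    [0, 0.06, 0, -0.02, 0],
    [0, 0.08, 0, -0.02, 0],
    [0, 0.1, 0, -0.02, 0],
    [0, 0.112, 0, -0.02, 0],
    [0, 0.112, 0.002, -0.02, 0],
    [0, 0.112, 0.003, -0.02, 0]
  ]
}}

```text
t: 14.6
tcp_pos: [0.5549, -0.0517, 0.0712]
tool_rot: [-0.045, 0.999, -0.0, 0.0]
force: [-0.1, -0.5, -4.0]
finger_gap: 0.122
```

```bash
python3 -c "
from h import *
go(.554,-.052,.0695,185)
snap('scene','s8');crop('s8',200,110,480,290,2.8,'s8a');snap('top','t8');crop('t8',170,130,420,290,3.2,'t8a')"
```

```text
t 14.6 pos [ 0.5549 -0.0517  0.0712] psi -174.8 gap 0.122 F [-0.1 -0.5 -4. ] | delta [ 0.0024 -0.0004  0.0043] twist 0.006
```

View pics/s8a.png

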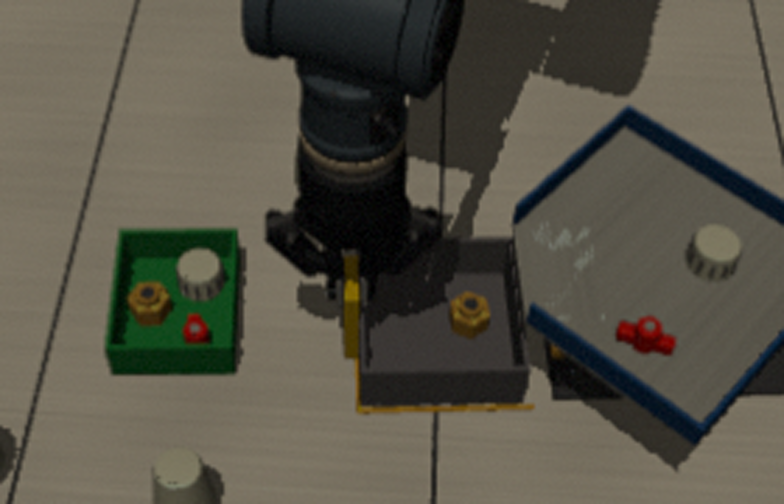

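View pics/t8a.png

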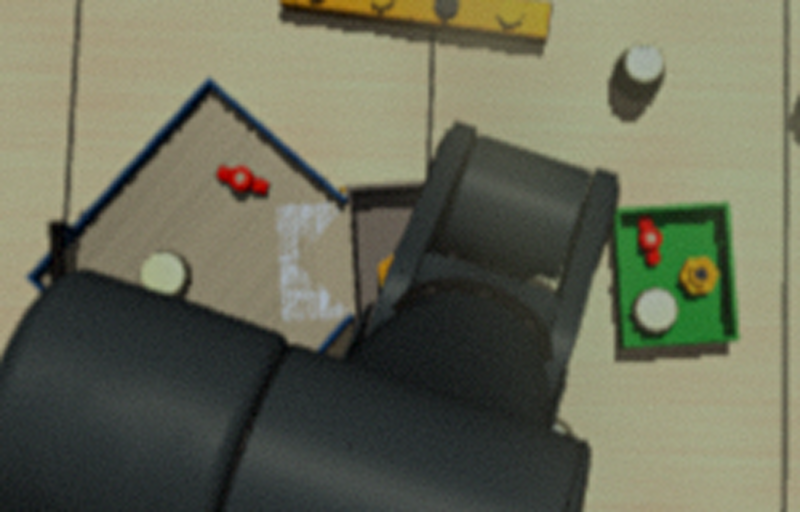

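The box sits inside the yellow frame with the lip overlapping its front edge. I'll set it down and let go.

Request:
{"op": "move_arm", "data": {
  "deltas": [
    [0, 0, 0.003, 0, 0],
    [0, 0, 0.005, 0, 0],
    [0, 0, 0.005, 0, 0],
    [0, 0, 0.005, 0, 20],
    [0, 0, 0.005, 0, 40],
    [0, 0, 0.005, 0, 45],
    [0, 0, 0.005, 0, 45],
    [0, 0, 0.005, 0, 45]
  ]
}}

```text
t: 15.37
tcp_pos: [0.555, -0.0522, 0.0692]
tool_rot: [-0.045, 0.999, 0.0, 0.0]
force: [-0.3, 0.7, 0.4]
finger_gap: 0.45
```

Request:
{"op": "move_arm", "data": {
  "deltas": [
    [0, 0, -0.03, 0, 45],
    [0, 0, -0.1, 0, 45],
    [0, 0, -0.2, 0, 45],
    [0, 0, -0.3, 0, 50],
    [0, 0, -0.38, 0, 60],
    [0, 0, -0.43, 0, 60],
    [0, 0, -0.43, 0, 60],
    [0, 0, -0.43, 0, 60]
  ]
}}

```text
t: 16.03
tcp_pos: [0.5554, -0.0522, 0.2425]
tool_rot: [-0.045, 0.999, -0.0, 0.002]
force: [-0.7, -0.1, -0.4]
finger_gap: 0.6
```

```bash
python3 -c "
from h import *
go(.523,.297,.24,185)
snap('scene','s9');crop('s9',200,110,480,290,2.8,'s9a')"
```

```text
t 16.03 pos [ 0.5554 -0.0522  0.2425] psi -174.9 gap 0.6 F [-0.7 -0.1 -0.4] | delta [0.0027 0.8769 0.0052] twist 0.004
```

View pics/s9a.png

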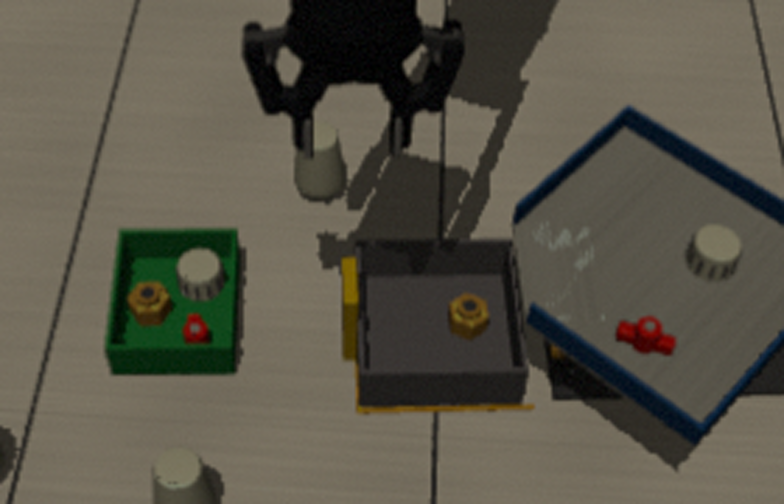

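Request:
{"op": "move_arm", "data": {
  "deltas": [
    [0, 0.05, 0, 0, 55],
    [0, 0.13, 0, 0, 55],
    [0, 0.22, 0, 0, 55],
    [0, 0.31, 0, 0, 55],
    [0, 0.4, 0, 0, 55],
    [0, 0.49, 0, 0, 55],
    [0, 0.58, 0, 0, 55],
    [0, 0.65, 0, 0, 55]
  ]
}}

```text
t: 16.75
tcp_pos: [0.5296, 0.2091, 0.2387]
tool_rot: [-0.045, 0.999, -0.0, -0.003]
force: [0.7, -0.2, -0.8]
finger_gap: 0.552
```

Request:
{"op": "move_arm", "data": {
  "deltas": [
    [0, 0.08, 0, 0, 55],
    [0, 0.15, 0, 0, 55],
    [0, 0.2, 0, 0, 55],
    [0, 0.22, 0, 0, 55],
    [0, 0.22, 0, 0, 55],
    [0, 0.22, 0, 0, 55],
    [0, 0.22, 0, 0, 55],
    [0, 0.22, 0, 0, 55]
  ]
}}

```text
t: 17.42
tcp_pos: [0.524, 0.2929, 0.2407]
tool_rot: [-0.044, 0.999, -0.0, -0.0]
force: [0.4, -0.4, -0.6]
finger_gap: 0.552
```

```bash
python3 -c "
from h import *
go(.523,.297,.145,185)
snap('scene','s10');crop('s10',380,60,560,260,3,'s10a');snap('top','t10');crop('t10',130,130,380,290,3.2,'t10a')"
```

```text
t 17.42 pos [0.524  0.2929 0.2407] psi -175.0 gap 0.552 F [ 0.4 -0.4 -0.6] | delta [0.0013 0.0106 0.2393] twist 0.0
```

View pics/s10a.png

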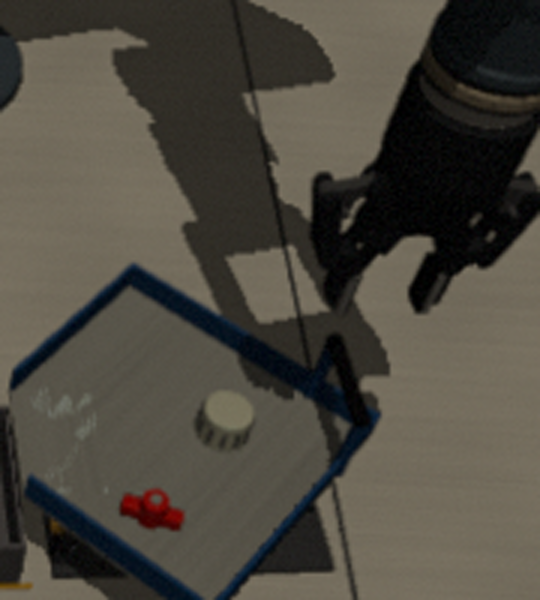

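View pics/t10a.png

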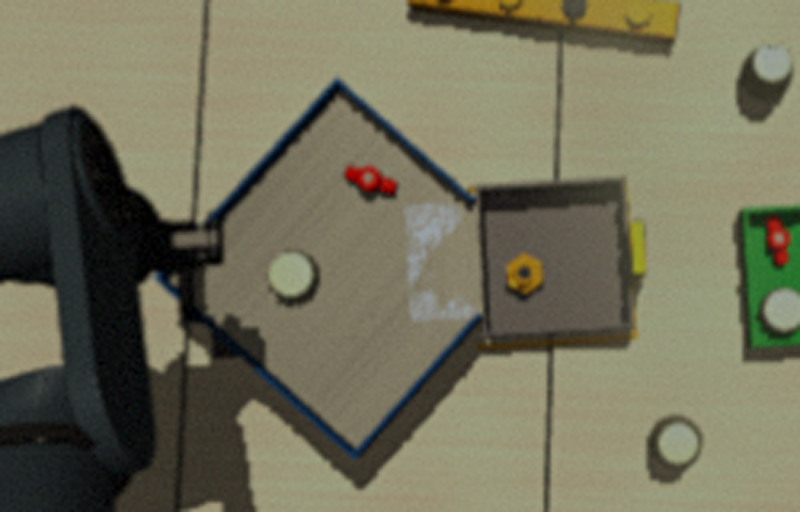

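Request:
{"op": "move_arm", "data": {
  "deltas": [
    [0, 0.01, 0.04, 0, 55],
    [0, 0.01, 0.08, 0, 55],
    [0, 0.01, 0.12, 0, 55],
    [0, 0.01, 0.16, 0, 55],
    [0, 0.01, 0.2, 0, 55],
    [0, 0.01, 0.23, 0, 55],
    [0, 0.01, 0.243, 0, 55],
    [0, 0.01, 0.243, 0, 55]
  ]
}}

```text
t: 18.18
tcp_pos: [0.523, 0.2975, 0.1427]
tool_rot: [-0.044, 0.999, -0.0, -0.001]
force: [0.2, -0.4, 0.9]
finger_gap: 0.549
```

Request:
{"op": "move_arm", "data": {
  "deltas": [
    [0, 0, 0, 0, 40],
    [0, 0, 0, 0, 30],
    [0, 0, 0, 0, 20],
    [0, 0, 0, 0, 10],
    [0, 0, 0, 0, 5],
    [0, 0, 0, 0, 0],
    [0, 0, 0, 0, 0],
    [0, 0, 0, 0, 0]
  ],
  "force": 30
}}

```text
t: 18.85
tcp_pos: [0.524, 0.3014, 0.1452]
tool_rot: [-0.044, 0.999, 0.003, 0.002]
force: [-0.8, 7.3, -0.3]
finger_gap: 0.124
```

```bash
python3 -c "
from h import *
go(.523,.297,.143,185)
r=np.hypot(.205,.066);a=np.arctan2(.066,.205)
for t in np.arange(0,.9,.05): print(round(t,2),round(r*(np.cos(a+t)-np.cos(a))/.4,3),round(-r*(np.sin(a+t)-np.sin(a))/.4,3))
snap('scene','s11');crop('s11',380,60,560,260,3,'s11a')"
```

```text
t 18.85 pos [0.524  0.3014 0.1452] psi -174.9 gap 0.124 F [-0.8  7.3 -0.3] | delta [ 0.0036 -0.0108  0.0054] twist 0.002
0.0 0.0 -0.0
0.05 -0.009 -0.025
0.1 -0.019 -0.05
0.15 -0.03 -0.075
0.2 -0.043 -0.099
0.25 -0.057 -0.122
0.3 -0.072 -0.144
0.35 -0.088 -0.166
0.4 -0.105 -0.187
0.45 -0.123 -0.206
0.5 -0.142 -0.226
0.55 -0.162 -0.244
0.6 -0.183 -0.261
0.65 -0.204 -0.277
0.7 -0.227 -0.291
0.75 -0.25 -0.305
0.8 -0.274 -0.318
0.85 -0.298 -0.329
```

View pics/s11a.png

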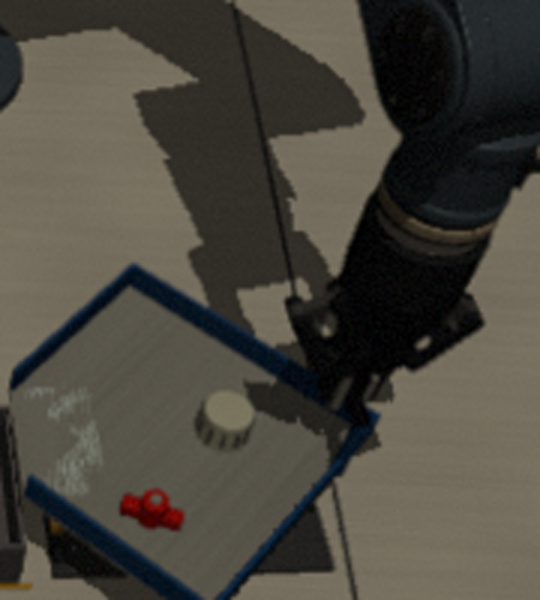

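Request:
{"op": "move_arm", "data": {
  "deltas": [
    [0, 0.008, -0.012, 0, 0],
    [0, 0.001, -0.025, 0, 0],
    [0, -0.004, -0.037, 0, 0],
    [0, -0.009, -0.05, 0, 0],
    [0, -0.015, -0.062, 0, 0],
    [0, -0.02, -0.075, 0, 0],
    [0, -0.026, -0.087, 0, 0],
    [0, -0.033, -0.099, 0, 0]
  ]
}}

```text
t: 19.57
tcp_pos: [0.5254, 0.2851, 0.1843]
tool_rot: [-0.044, 0.999, 0.0, 0.001]
force: [3.9, -0.7, -4.0]
finger_gap: 0.125
```

```bash
python3 -c "
from h import *
go(.523,.297,.143,185)
snap('scene','s12');crop('s12',310,60,560,260,3,'s12a')"
```

```text
t 19.57 pos [0.5254 0.2851 0.1843] psi -174.9 gap 0.125 F [ 3.9 -0.7 -4. ] | delta [0.0036 0.0301 0.1032] twist 0.003
```

View pics/s12a.png

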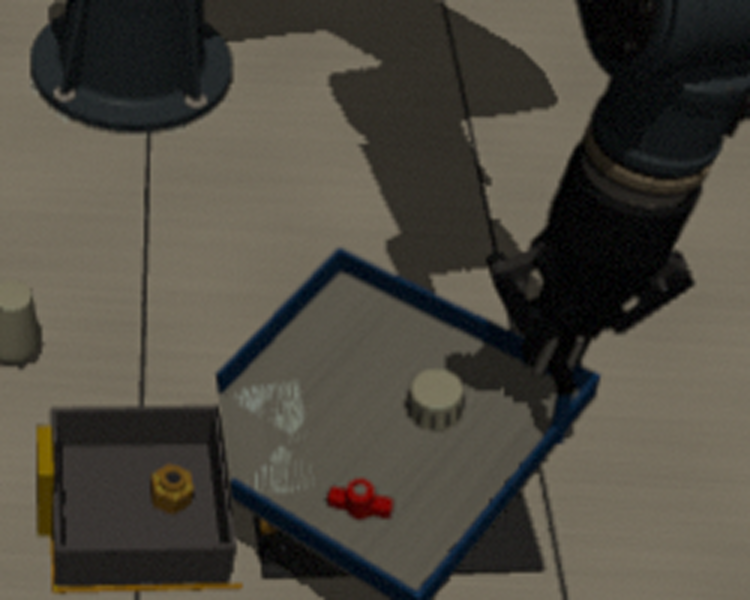

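Request:
{"op": "move_arm", "data": {
  "deltas": [
    [0, -0.007, -0.012, 0, 0],
    [0, -0.014, -0.023, 0, 0],
    [0, -0.021, -0.034, 0, 0],
    [0, -0.029, -0.045, 0, 0],
    [0, -0.037, -0.056, 0, 0],
    [0, -0.045, -0.067, 0, 0],
    [0, -0.053, -0.078, 0, 0],
    [0, -0.062, -0.088, 0, 0]
  ]
}}

```text
t: 20.28
tcp_pos: [0.5276, 0.2615, 0.2198]
tool_rot: [-0.044, 0.999, 0.001, 0.001]
force: [4.9, 3.5, -2.8]
finger_gap: 0.125
```

```bash
python3 -c "
from h import *
go(.523,.297,.143,185)
snap('scene','s13');crop('s13',310,60,560,260,3,'s13a')"
```

```text
t 20.28 pos [0.5276 0.2615 0.2198] psi -174.9 gap 0.125 F [ 4.9  3.5 -2.8] | delta [0.0041 0.0889 0.1922] twist 0.003
```

View pics/s13a.png

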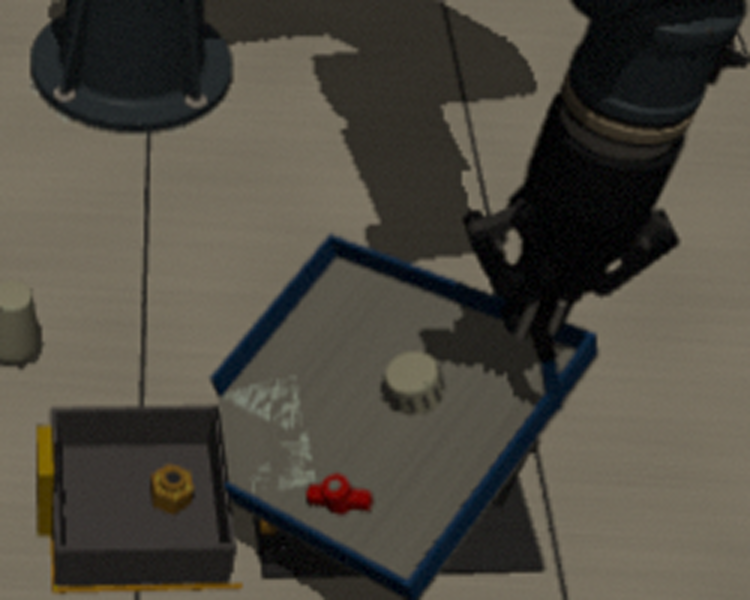

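Request:
{"op": "move_arm", "data": {
  "deltas": [
    [0, -0.004, -0.005, 0, 0],
    [0, -0.009, -0.01, 0, 0],
    [0, -0.014, -0.015, 0, 0],
    [0, -0.018, -0.019, 0, 0],
    [0, -0.018, -0.019, 0, 0],
    [0, -0.018, -0.019, 0, 0],
    [0, -0.018, -0.019, 0, 0],
    [0, -0.018, -0.019, 0, 0]
  ]
}}

```text
t: 21.0
tcp_pos: [0.5282, 0.255, 0.2274]
tool_rot: [-0.044, 0.999, 0.002, 0.001]
force: [3.9, 5.3, -0.3]
finger_gap: 0.126
```

```bash
python3 -c "
from h import *
go(.523,.297,.143,185)
snap('scene','s14');crop('s14',310,60,560,260,3,'s14a')"
```

```text
t 21.0 pos [0.5282 0.255  0.2274] psi -174.9 gap 0.126 F [ 3.9  5.3 -0.3] | delta [0.0042 0.105  0.2113] twist 0.003
```

View pics/s14a.png

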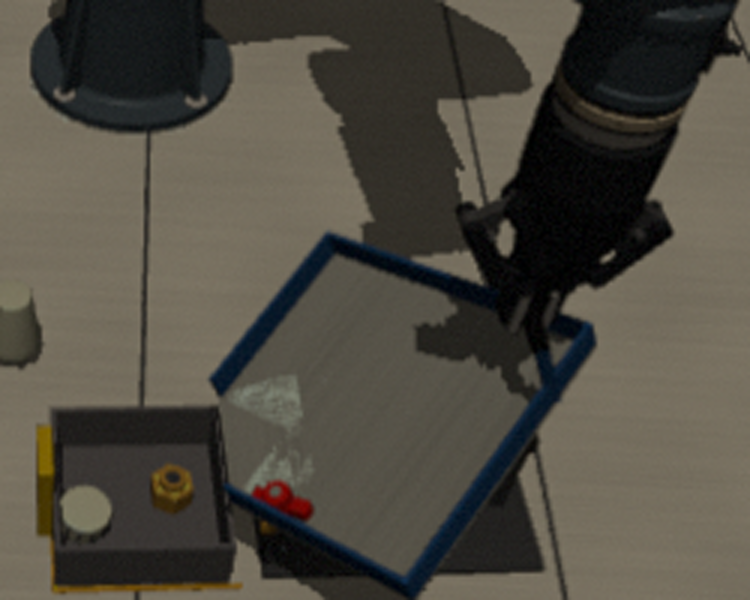

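The cap is in the box at (85,510), and the wing is rubbing along the wall at (280,495). I'll tip further.

Request:
{"op": "move_arm", "data": {
  "deltas": [
    [0, -0.01, -0.01, 0, 0],
    [0, -0.019, -0.02, 0, 0],
    [0, -0.029, -0.029, 0, 0],
    [0, -0.039, -0.038, 0, 0],
    [0, -0.049, -0.047, 0, 0],
    [0, -0.06, -0.055, 0, 0],
    [0, -0.07, -0.063, 0, 0],
    [0, -0.081, -0.071, 0, 0]
  ]
}}

```text
t: 21.72
tcp_pos: [0.5311, 0.2236, 0.2566]
tool_rot: [-0.044, 0.999, 0.003, 0.002]
force: [2.7, 6.0, 3.5]
finger_gap: 0.125
```

```bash
python3 -c "
from h import *
go(.523,.297,.143,185)
snap('scene','s15');crop('s15',310,60,560,260,3,'s15a')"
```

```text
t 21.72 pos [0.5311 0.2236 0.2566] psi -174.9 gap 0.125 F [2.7 6.  3.5] | delta [0.0051 0.183  0.2851] twist 0.003
```

View pics/s15a.png

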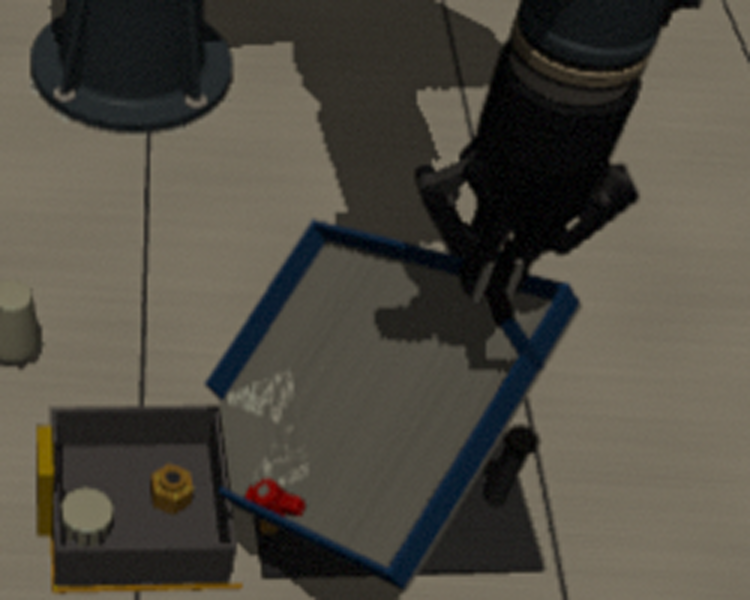

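Request:
{"op": "move_arm", "data": {
  "deltas": [
    [0, -0.011, -0.007, 0, 0],
    [0, -0.023, -0.014, 0, 0],
    [0, -0.034, -0.021, 0, 0],
    [0, -0.046, -0.028, 0, 0],
    [0, -0.058, -0.035, 0, 0],
    [0, -0.058, -0.035, 0, 0],
    [0, -0.058, -0.035, 0, 0],
    [0, -0.058, -0.035, 0, 0]
  ]
}}

```text
t: 22.43
tcp_pos: [0.5332, 0.2009, 0.2714]
tool_rot: [-0.044, 0.999, 0.003, 0.002]
force: [2.2, 6.9, 7.8]
finger_gap: 0.126
```

```bash
python3 -c "
from h import *
go(.523,.297,.143,185)
snap('scene','s16');crop('s16',310,60,560,260,3,'s16a')"
```

```text
t 22.43 pos [0.5332 0.2009 0.2714] psi -174.9 gap 0.126 F [2.2 6.9 7.8] | delta [0.0056 0.2397 0.3225] twist 0.003
```

View pics/s16a.png

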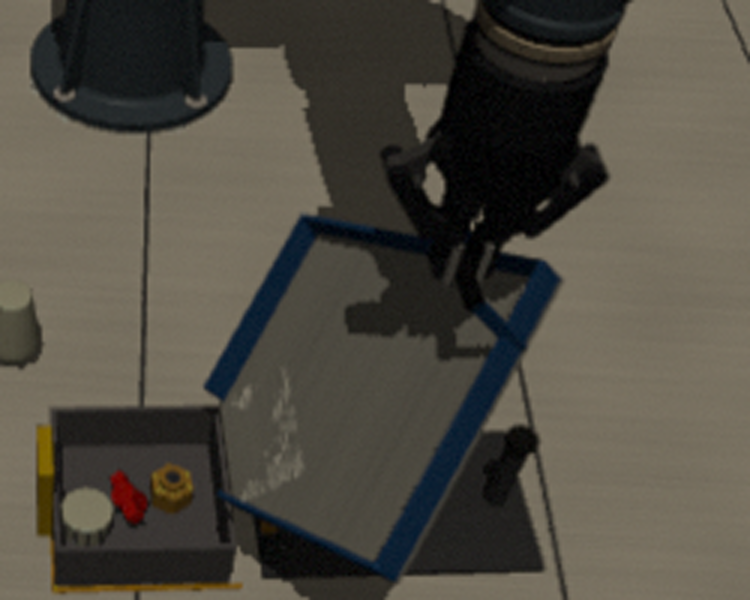

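All three kinds are now in the box: cap (87,515), wing (128,497) and plug (172,487). Lowering the plate gently.

Request:
{"op": "move_arm", "data": {
  "deltas": [
    [0, 0.012, 0.007, 0, 0],
    [0, 0.024, 0.014, 0, 0],
    [0, 0.046, 0.027, 0, 0],
    [0, 0.068, 0.042, 0, 0],
    [0, 0.09, 0.059, 0, 0],
    [0, 0.11, 0.077, 0, 0],
    [0, 0.129, 0.096, 0, 0],
    [0, 0.139, 0.105, 0, 0]
  ]
}}

```text
t: 23.15
tcp_pos: [0.5281, 0.2555, 0.2269]
tool_rot: [-0.045, 0.999, 0.001, 0.001]
force: [3.5, 3.8, 0.5]
finger_gap: 0.129
```

Request:
{"op": "move_arm", "data": {
  "deltas": [
    [0, 0.009, 0.01, 0, 0],
    [0, 0.018, 0.02, 0, 0],
    [0, 0.027, 0.03, 0, 0],
    [0, 0.035, 0.041, 0, 0],
    [0, 0.043, 0.052, 0, 0],
    [0, 0.051, 0.063, 0, 0],
    [0, 0.059, 0.074, 0, 0],
    [0, 0.066, 0.085, 0, 0]
  ]
}}

```text
t: 23.82
tcp_pos: [0.5258, 0.2803, 0.1927]
tool_rot: [-0.045, 0.999, 0.0, 0.001]
force: [3.7, 2.0, -0.4]
finger_gap: 0.124
```

```bash
python3 -c "
from h import *
go(.524,.3014,.1452,185)"
```

```text
t 23.82 pos [0.5258 0.2803 0.1927] psi -174.9 gap 0.124 F [ 3.7  2.  -0.4] | delta [0.     0.0529 0.1189] twist 0.005
```

Request:
{"op": "move_arm", "data": {
  "deltas": [
    [0, 0.007, 0.011, 0, 0],
    [0, 0.014, 0.023, 0, 0],
    [0, 0.021, 0.035, 0, 0],
    [0, 0.027, 0.047, 0, 0],
    [0, 0.032, 0.059, 0, 0],
    [0, 0.037, 0.071, 0, 0],
    [0, 0.042, 0.083, 0, 0],
    [0, 0.047, 0.095, 0, 0]
  ]
}}

```text
t: 24.48
tcp_pos: [0.5239, 0.2985, 0.1543]
tool_rot: [-0.045, 0.999, -0.0, 0.0]
force: [4.6, 2.1, -0.3]
finger_gap: 0.122
```

Request:
{"op": "move_arm", "data": {
  "deltas": [
    [0, 0.002, 0.006, 0, 0],
    [0, 0.004, 0.012, 0, 0],
    [0, 0.006, 0.018, 0, 0],
    [0, 0.008, 0.023, 0, 0],
    [0, 0.008, 0.026, 0, 0],
    [0, 0.008, 0.026, 0, 0],
    [0, 0.008, 0.026, 0, 0],
    [0, 0.008, 0.026, 0, 0]
  ]
}}

```text
t: 25.15
tcp_pos: [0.5236, 0.3014, 0.146]
tool_rot: [-0.045, 0.999, -0.0, 0.001]
force: [2.3, -0.2, 10.0]
finger_gap: 0.124
```

```bash
python3 -c "
from h import *
go(.524,.3014,.1452,185)"
```

```text
t 25.15 pos [0.5236 0.3014 0.146 ] psi -174.9 gap 0.124 F [ 2.3 -0.2 10. ] | delta [-0.0011 -0.0002  0.002 ] twist 0.005
```

The plate is on its stop, with force rising and the height matching the start. Letting go and retreating upward.

Request:
{"op": "move_arm", "data": {
  "deltas": [
    [0, 0, 0, 0, 5],
    [0, 0, 0, 0, 15],
    [0, 0, 0, 0, 30],
    [0, 0, 0, 0, 45],
    [0, 0, 0, 0, 55],
    [0, 0, 0, 0, 55],
    [0, 0, 0, 0, 55],
    [0, 0, 0, 0, 55]
  ]
}}

```text
t: 25.82
tcp_pos: [0.5229, 0.3015, 0.144]
tool_rot: [-0.045, 0.999, -0.0, -0.0]
force: [0.7, -0.2, -0.1]
finger_gap: 0.553
```

Request:
{"op": "move_arm", "data": {
  "deltas": [
    [0, 0, -0.02, 0, 55],
    [0, 0, -0.06, 0, 55],
    [0, 0, -0.12, 0, 55],
    [0, 0, -0.2, 0, 55],
    [0, 0, -0.28, 0, 55],
    [0, 0, -0.33, 0, 55],
    [0, 0, -0.33, 0, 55],
    [0, 0, -0.33, 0, 55]
  ]
}}

```text
t: 26.48
tcp_pos: [0.5238, 0.3018, 0.2783]
tool_rot: [-0.045, 0.999, 0.001, 0.002]
force: [-0.6, -1.0, -0.3]
finger_gap: 0.551
```

```bash
python3 -c "
from h import *
go(.524,.3014,.1452,185)
snap('scene','s17');crop('s17',200,60,560,300,2.2,'s17a');snap('top','t17');crop('t17',130,120,440,290,2.5,'t17a')"
```

```text
t 26.48 pos [0.5238 0.3018 0.2783] psi -174.9 gap 0.551 F [-0.6 -1.  -0.3] | delta [ 0.0008 -0.0014  0.3328] twist 0.004
```

View pics/s17a.png

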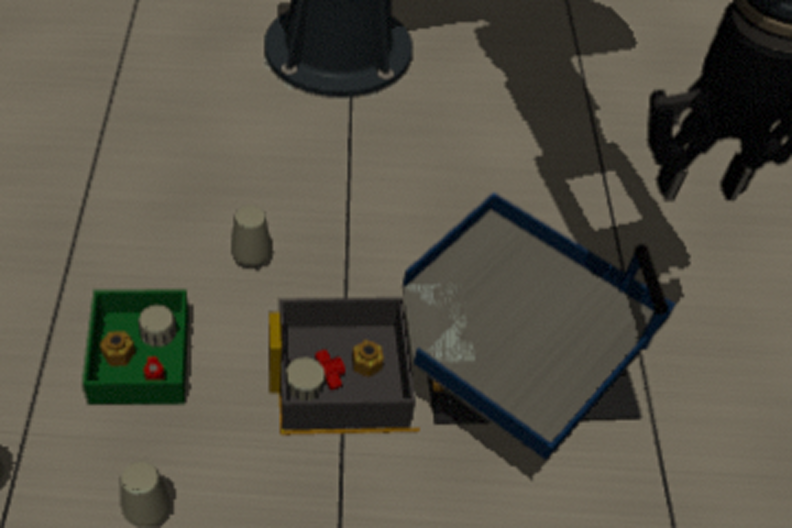

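View pics/t17a.png

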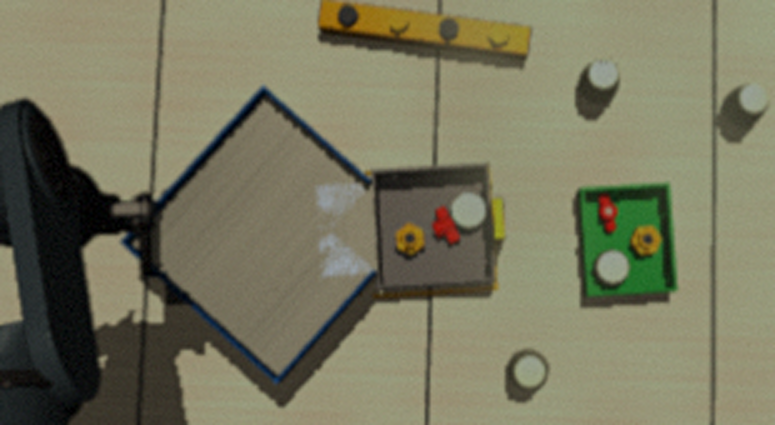

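Both pictures show the box with plug, wing and cap at top crop (410,240), (446,225) and (468,210). The bin holds one of each, the plate is empty and level, the bystanders haven't moved and the gripper is clear.

```bash
python3 -c "
from h import *
print(manip.sign_off())"
```

```text
the job is handed in; nothing more can be done
None
```

The radiator kit is made up and handed in at about 26.6 s of the 72 s allowed. The sign-off reports no verdict, so what follows rests on my own checks.

- **Duplicate part:** the kit box already held a brass plug, so I moved the plate's plug by hand into the stock bin.
- **Kit box:** I carried it by its lug to the yellow mark, with the lug facing away from the stand and the box front about 10 mm under the spout lip.
- **Tipping:** I raised the plate by its handle in steps to about 0.78 rad. The cap slid out at about 0.45 rad. The wing hung on the wall until somewhere between 0.65 and 0.78 rad.
- **Lowering:** I brought the plate back to its stop at no more than about 0.6 rad/s before letting go.

The last pictures from both cameras show one plug, one wing and one cap in the kit box, and one of each in the stock bin. The box stands flat inside the yellow frame, and the plate is empty and level. The thermostat heads and the manifold look unmoved, and the gripper is clear of everything.

No check failed. The one disagreement was small: the handle bar lay about 4 mm beyond where I had measured it. That gave a side force of about 7 N when I gripped it, and I corrected for it during the lift.

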